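Serve the warm lemon tart with the offset palette knife

TASK

Pick up the offset palette knife, slide its blade under the tin of the yellow lemon tart (the raised edge of the baking sheet keeps the tin from running away), carry the tart level on the blade to the wooden serving board and lower it, blade over the groove, until it sits flat and fully down in the round recess; then draw the blade out. The tart is warm and its filling still soft, so work gently: let the blade only touch the sheet and board lightly, do not touch the tart with the hand, tip it, squeeze it or set it on the counter, and leave the chocolate tart, cup, pitcher and tamper alone. Finish by laying the knife back on its white rest as you found it and let go.

Things in the scene. Friction and masses are not known exactly. Their poses are not given: they have to be found in the camera images.
- lemon_tart: the tart to serve: round steel tin, 80 mm across, 20 mm tall, its yellow filling 2 mm proud with three small white dots on it, about 0.12 kg (varies by a third). The lower edge is bevelled: the flat bottom is 73 mm across and widens to 80 mm at 2.5 mm above it. Origin: centre of the underside, z up
- choc_tart: same tin with a dark brown filling and red dots, beside the lemon tart on the sheet (either side); to be left alone. Origin: centre of the underside
- sheet: aluminium baking sheet, 220 x 220 mm, 4 mm thick, fixed to the counter. Origin: centre of the underside; deck at z = +4 mm. Flat and open on three sides; only the edge at its +x side is raised: a wall 5 mm thick, inner face at x = +105 mm, top at z = +16 mm. Each tart stands on the deck about 6 to 22 mm short of that wall, at y about +50 or -50 mm. The tins slide on the deck when pushed
- board: dark wooden serving board, 116 mm along x, 150 mm along y, 24 mm thick, fixed to the counter. Origin: centre of the underside, straight below the recess's centre. A groove 44 mm wide runs along x right across the board through the recess, open at both ends, its floor at z = +6 mm; the knife's 32 mm blade fits into it beneath a seated tin
- recess (a point): centre of the recess's floor in the board, 16 mm above the board's underside: round, 83 mm across, 8 mm deep with a 1.5 mm bevel at its mouth. Axes as the board's. A seated tin has its underside at this point
- knife: offset palette knife, 0.145 kg. Origin: in the plane of the blade's underside, below the grip point; +x to the tip, z up. Flat blade from x = +44 to +144 mm, 32 mm wide, 1.6 mm thick, square ended. Well used: the front 80 mm of the blade has a slight set bend, different each time, so that its tip stands up to 7 mm above or below z = 0; this pose does not show it. It keeps the bend in light use
- knife_grip (a point): where to grip the knife: on the axis of its wooden handle, 34 mm above the knife's origin; axes as the knife's. Handle 110 mm long (86 mm back and 24 mm ahead of this point), 20 mm wide (y), 22 mm tall; ahead of it a cranked steel neck comes down to the blade, 24 to 46 mm ahead
- rest: white stoneware knife rest, fixed, 152 x 64 mm. Origin: on its underside, below the knife's grip point; +x to the knife's tip. The handle's rear lies on a 31 mm high saddle (x -85 to -45 mm) between 7 mm high cheeks 44 mm apart; the blade's root lies on an 8 mm high ridge (x +47 to +59 mm); the rest is 5 mm high between them. The knife's origin is then 8 mm above the rest's
- cup: white coffee cup, 68 mm across, 60 mm tall, bystander. Origin: centre of the underside
- pitcher: steel milk pitcher, 72 mm across, 100 mm tall, bystander. Origin: centre of the underside
- tamper: steel coffee tamper, 58 mm across, 85 mm tall, standing on its base, bystander. Origin: centre of the underside

How it is judged:
On the way, in this order (a step that is already met when the one before it is completed fails the run):
1. the lemon tart is carried on the blade alone, clear of the sheet by 20 mm (z of lemon_tart in the frame of sheet above 0.024 m and contact force between lemon_tart and knife above 0.3 N and angle between lemon_tart's own z axis and vertical below 0.2 rad), for 0.3 s.
2. the lemon tart sits down in the recess (horizontal distance between lemon_tart and recess below 0.004 m and z of lemon_tart in the frame of recess below 0.002 m and angle between lemon_tart's own z axis and vertical below 0.05 rad), for 0.2 s.
At the end, for the whole second after the job is handed in: The lemon tart lies level and still in the recess, within 4 mm of its centre and 2 mm of its floor, tilted under 2.3 degrees; the knife lies still on both saddles of its rest, handle between the cheeks, within 15 mm of its usual place along, across and 5 mm in height, tilted under 4.6 degrees (horizontal distance between lemon_tart and recess below 0.004 m and z of lemon_tart in the frame of recess below 0.002 m and angle between lemon_tart's own z axis and vertical below 0.04 rad and linear speed of each of lemon_tart, knife below 0.02 m/s and x of knife in the frame of rest between -0.015 and 0.015 m and y of knife in the frame of rest between -0.015 and 0.015 m and z of knife in the frame of rest between 0.004 and 0.013 m and angle between the x axis of knife and the x axis of rest, either way round below 0.3 rad and angle between knife's own z axis and vertical below 0.08 rad and contact force between knife and rest above 0.05 N); the robot touches nothing.
It fails at once if the lemon tart tips by more than 12 degrees (angle between lemon_tart's own z axis and vertical above 0.21 rad).
It fails at once if the hand or arm touches the lemon tart, or it is put on the counter (contact force between any of the fingers, the arm and lemon_tart above 0.2 N or height (world z) of lemon_tart below 0.002 m).
It fails at once if the lemon tart is squeezed or knocked with more than 8 N (contact force between lemon_tart and knife above 8 N or contact force between lemon_tart and sheet above 8 N or contact force between lemon_tart and board above 8 N).
It fails at once if the knife is pressed on the sheet or the board with more than 7 N (contact force between knife and sheet above 7 N or contact force between knife and board above 7 N).
It fails at once if the chocolate tart is moved by more than 10 mm, or the cup, pitcher or tamper by more than 15 mm (distance of choc_tart from where it was at the start of the episode above 0.01 m or distance of any of cup, pitcher, tamper from where it was at the start of the episode above 0.015 m).
It also fails if it takes over 70 s, if anything falls off the work surface, if the arm or the gripper's body presses on something with over 40 N, if the wrist force passes 120 N, or if a joint passes its speed limit or range.

ROBOT

A 6-joint arm with a two-finger parallel gripper is mounted at the origin on the work surface. World frame = base frame: x ahead of the robot, y to its left, z up, the work surface at z = 0. Lengths are in m, angles in rad, forces in N, time in s.
With the tool pointing down it reaches from about 0.325 to 0.775 m from the base axis. Payload 9.3 kg.
Tool frame: the origin (TCP) lies midway between the tips of the shut fingers; the grasp point (between the pads) lies 19 mm behind it; y points along the fingers, x is the direction in which the jaws open and shut, and the axes are right-handed (so a half turn about y gives the same grasp; the last joint's range is limited). The gripper opens to 85 mm and grips with 20 to 120 N. Pads are 22 mm wide; open, the fingers measure 114 mm over their backs; the gripper's body (76 mm by 85 mm) begins 54 mm behind the grasp point. The pads swing forward as they close: fully open they stand 13 mm farther back than shut.
Start: joints at [-1.275, 0.259, 0.021, 1.334, 0, 1.418], TCP at [0.239, -0.496, 0.231] pointing down, gripper open.
Joint ranges: [-3.04, 3.04], [-0.91, 1.82], [-1.04, 1.36], [-1.92, 1.95], [-1.52, 1.45], [-3.14, 3.14]. Speed limits (rad/s): [2.22, 2.22, 2.79, 3.14, 3.14, 3.14].

INTERFACE

Orientations are given as a 3x3 rotation matrix whose columns are the frame's x, y, z axes.
In Python, from rig import arm gives the robot as it stands.
- The arm moves only by the tool move_arm, never from a script. Its argument "increments" is a list that holds one entry, the list of rows, each a list of 5 numbers: the gripper command: -1 is fully open, 1 is shut, values between are in proportion, then the shift along the tool's x, y, z in m, then the turn about the tool's y in rad. In form: [[[fingers, x, y, z, yaw], ...]]. A call has 1 to 20 rows; each row shifts and turns the commanded pose from where the row before left it, along the tool's axes as they then stand; what a row does not reach is not made up. A row lasts 1/12 s, in which the tool goes at most 41.7 mm and 7.16 degrees, less where a joint would pass 70% of its speed; a pose out of reach is approached as far as the arm can. A call with a gripper value outside its range is refused whole. The fingers move at their own pace and stop on an object; the grip force is fixed at half the most. Time passes only in rows, so rows that do not move let the fingers close. It gives the time, the measured TCP pose, the force and the opening at its end, in the units of the state.
- arm.sense(): the state, without advancing time (a new reading comes with each control period).
- arm.snapshot(name): name is "scene" or "top"; returns the picture (480x640x3 uint8, blue, green, red); there is no depth.
- arm.calibration(name): a dict with "K" (3x3 intrinsics, pixels), "rvec" (rotation vector, rad) and "tvec" (3), from world to camera coordinates, as OpenCV has them. Camera axes: x right, y down, z forward; pixel columns grow to the right and rows downward; lengths in m; the calibration is good to about 2 mm. A picture is of the moment at which its call begins. calibration takes no time and is no camera call.
- arm.finish_job(): hands the job in, once; it reports no verdict.
The state is a dict: "clock": time; "q": joint angles; "qd": joint speeds; "tau": joint torques, N m; "eef_pos": TCP position; "tcp_rot": TCP orientation; "contact_force": force on the tool from outside, world axes, zero at the start; "wrist_torque": the same for the moment, N m; "width": finger opening in m.
Only numpy, scipy, OpenCV 4.12 (cv2) and the standard library are available. Lean on these libraries where they do the work, as an engineer would, in place of code of your own. Each camera call takes 0.05 s, during which the arm holds its last target. There are 200 camera calls.

## Working session

There is one attempt and no reset: what is moved stays moved. The work goes in short steps, Python scripts to look and compute and a tool call to move; the robot and the scene stay as the last step left them, time stands still between calls to the robot, and variables do not carry over. Pictures are saved under pics/ and viewed, about 8 in all and at most 12, crops included, and the job is handed in when it is done.

Besides the shell and the picture viewer there is one more tool, called as a command line: name --argument value ..., lists and objects as JSON in quotes. move_arm: Moves the arm, as the interface text tells. Its arguments: {"type":"object","properties":{"increments":{"type":"array"}},"required":["increments"]}

```bash
ls; mkdir -p pics; python3 - <<'E'
from rig import arm
import cv2,numpy as np
for n in("scene","top"):
    cv2.imwrite(f"pics/{n}0.png",arm.snapshot(n)); c=arm.calibration(n)
    print(n,c["K"],c["rvec"],c["tvec"], -cv2.Rodrigues(np.array(c["rvec"]))[0].T@np.array(c["tvec"]).ravel())
s=arm.sense();print(s)
E
```

```text
pics
scene [[447.23148115   0.         319.77795608]
 [  0.         447.23148115 240.36715267]
 [  0.           0.           1.        ]] [ 2.01238668  1.489235   -0.55894023] [-0.12058275 -0.38991477  1.23018205] [ 1.09139676 -0.20993719  0.66685914]
top [[496.48519883   0.         320.58189425]
 [  0.         496.48519883 230.58940673]
 [  0.           0.           1.        ]] [ 2.11946775 -2.15562513  0.18174246] [-0.03773808  0.60918763  0.99158835] [ 0.43753207 -0.0415901   1.07824726]
{'clock': 0.1, 'q': array([-1.27461855e+00,  2.59119804e-01,  2.08408301e-02,  1.33370773e+00,
       -1.70451002e-05,  1.41818580e+00]), 'qd': array([-3.52093225e-04, -7.04852702e-05,  1.16407998e-03, -1.36130671e-03,
        6.59359310e-04, -6.58730095e-05]), 'tau': array([ 7.03696787e-03, -5.56691480e+01,  3.45072198e+01,  1.16171371e-02,
       -9.57938028e-05, -1.55834113e-05]), 'eef_pos': array([ 0.23854136, -0.49529507,  0.23073662]), 'tcp_rot': array([[ 4.33873947e-01, -3.63734826e-04,  9.00973510e-01],
       [-9.00972812e-01,  1.13357411e-03,  4.33874069e-01],
       [-1.17913536e-03, -9.99999291e-01,  1.64113085e-04]]), 'contact_force': array([ 0.10934955, -0.32665926,  0.62218042]), 'wrist_torque': array([ 0.0050944 , -0.00119961,  0.03968935]), 'width': 0.08534147805287357}
```

View pics/top0.png

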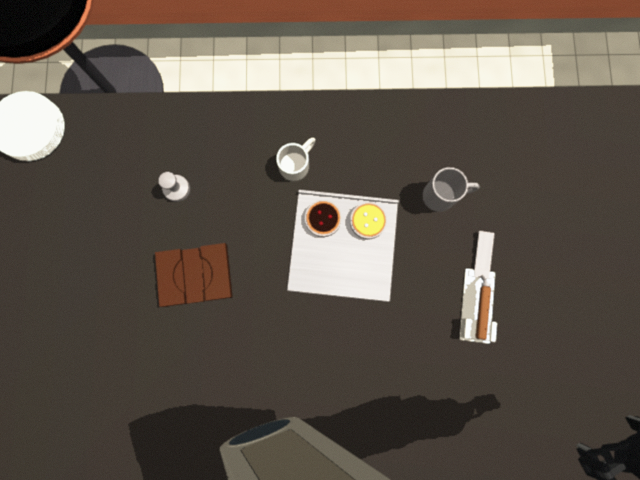

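View pics/scene0.png

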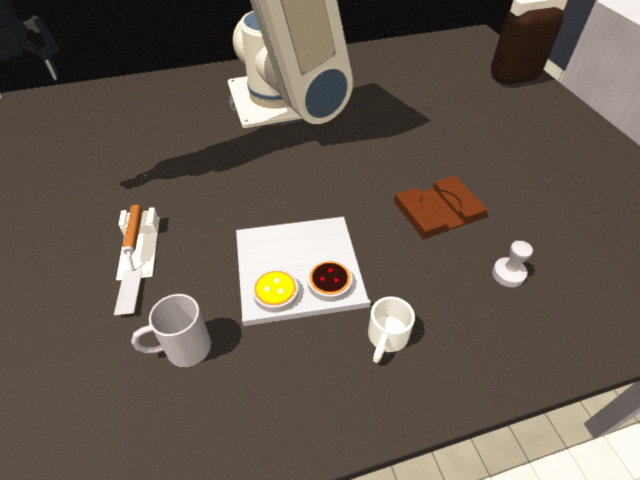

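```bash
cat > h.py <<'E'
import cv2,numpy as np
from rig import arm
from scipy.optimize import minimize
C={n:{k:np.array(v,float) for k,v in arm.calibration(n).items() if k in("K","rvec","tvec")} for n in("scene","top")}
def proj(n,P):
    c=C[n];return cv2.projectPoints(np.asarray(P,float).reshape(-1,1,3),c["rvec"],c["tvec"],c["K"],None)[0].reshape(-1,2)
def tri(a,b):
    M={n:C[n]["K"]@np.c_[cv2.Rodrigues(C[n]["rvec"])[0],C[n]["tvec"].reshape(3)] for n in C}
    X=cv2.triangulatePoints(M["scene"],M["top"],np.array(a,float).reshape(2,1),np.array(b,float).reshape(2,1));X=(X[:3]/X[3]).ravel()
    e=[np.linalg.norm(proj(n,X)[0]-p) for n,p in(("scene",a),("top",b))];return X,e
def box(x0,x1,y0,y1,z0,z1): return np.array([[x,y,z] for x in(x0,x1) for y in(y0,y1) for z in(z0,z1)])
def place(P,p,z=0):
    c,s=np.cos(p[2]),np.sin(p[2]);return P@np.array([[c,-s,0],[s,c,0],[0,0,1]]).T+[p[0],p[1],z]
def fill(n,parts,p,z,S=4):
    m=np.zeros((480*S,640*S),np.uint8)
    for P in parts:
        q=(proj(n,place(P,p,z))+.5)*S-.5
        cv2.fillConvexPoly(m,cv2.convexHull(np.round(q*16).astype(np.int32)),255,shift=4)
    return cv2.resize(m,(640,480),interpolation=cv2.INTER_AREA)/255.
def fit(masks,parts,p0,z=0):
    f=lambda p:sum(np.abs(fill(n,parts,p,z)-masks[n]).sum() for n in masks)
    sx=np.array([[0,0,0],[.012,0,0],[0,.012,0],[0,0,.08]])+p0
    r=minimize(f,p0,method="Nelder-Mead",options=dict(initial_simplex=sx,xatol=1e-5,fatol=.05));return r.x,r.fun
def ground(n,uv,z):
    c=C[n];R=cv2.Rodrigues(c["rvec"])[0];o=-R.T@c["tvec"].reshape(3);d=R.T@np.linalg.inv(c["K"])@[uv[0],uv[1],1];return o+d*(z-o[2])/d[2]
SHEET=[box(-.11,.11,-.11,.11,0,.004),box(.105,.11,-.11,.11,0,.016)]
BOARD=[box(-.058,.058,-.075,.075,0,.024)]
E
cat > m1.py <<'E'
from h import *
im={n:cv2.imread(f"pics/{n}0.png") for n in C}
def big(m,fillin=True):
    k=cv2.findContours(m.astype(np.uint8),cv2.RETR_EXTERNAL,cv2.CHAIN_APPROX_NONE)[0];k=max(k,key=cv2.contourArea)
    o=np.zeros(m.shape,np.uint8);cv2.drawContours(o,[k],-1,1,-1);return o
def roi(n,r):
    z=np.zeros((480,640),bool);z[r[1]:r[3],r[0]:r[2]]=1;return z
hsv={n:cv2.cvtColor(im[n],cv2.COLOR_BGR2HSV).astype(int) for n in C}
R={"sheet":dict(top=(280,185,405,308),scene=(225,210,375,335)),"board":dict(top=(145,235,240,315),scene=(385,170,495,240)),"knife":dict(top=(455,225,505,350),scene=(105,195,165,320))}
ov={n:im[n].copy() for n in C}
def show(n,parts,p,z,col):
    for P in parts: cv2.polylines(ov[n],[cv2.convexHull(np.round(proj(n,place(P,p,z))*16).astype(np.int32))],True,col,1,cv2.LINE_AA,4)
V=lambda n:hsv[n][...,2]; S=lambda n:hsv[n][...,1]; H=lambda n:hsv[n][...,0]
ms={n:big((V(n)>85)&roi(n,R["sheet"][n])) for n in C}
mb={n:big((S(n)>110)&((H(n)<15)|(H(n)>172))&(V(n)>40)&roi(n,R["board"][n])) for n in C}
mk={n:big((S(n)>110)&(H(n)<20)&(V(n)>60)&roi(n,R["knife"][n])) for n in C}
for nm,m,parts,z,uv in(("sheet",ms,SHEET,0,(344,246)),("board",mb,BOARD,0,(193,275)),("handle",mk,[box(-.086,.024,-.01,.01,.023,.045)],.008,(484.5,305))):
    g=ground("top",uv,.03);y0=-.06 if nm!="board" else .06
    for sel in(list(m),["top"],["scene"]):
        p,e=fit({k:m[k] for k in sel},parts,np.array([g[0],g[1],y0]),z)
        print(nm,sel,p.round(4),"err",round(e,1),"of",[int(m[k].sum()) for k in sel])
        if len(sel)==2:
            for n in C: show(n,parts,p,z,(0,255,0))
def cen(n,m): 
    M=cv2.moments(m.astype(np.uint8),True);return M["m10"]/M["m00"],M["m01"]/M["m00"]
ye={n:big((H(n)>20)&(H(n)<35)&(S(n)>150)&roi(n,R["sheet"][n])) for n in C}
print("yellow",[cen(n,ye[n]) for n in ye],tri(cen("scene",ye["scene"]),cen("top",ye["top"])),[ye[n].sum() for n in ye])
a=ov["top"][180:350,145:505];b=ov["scene"][165:340,100:500]
a=cv2.resize(a,None,fx=2,fy=2,interpolation=cv2.INTER_CUBIC);b=cv2.resize(b,None,fx=1.45,fy=1.45,interpolation=cv2.INTER_CUBIC)
o=np.zeros((600,720,3),np.uint8);o[:340,:720]=a;o[342:342+b.shape[0],:b.shape[1]]=b[:258];cv2.imwrite("pics/ov1.png",o)
E
python3 m1.py
```

```text
sheet ['scene', 'top'] [ 0.5855 -0.0982 -0.1272] err 7621.2 of [18467, 10669]
sheet ['top'] [ 0.5835 -0.0968 -0.1297] err 406.4 of [10669]
sheet ['scene'] [ 0.6211 -0.0849 -0.2959] err 6373.8 of [18467]
board ['scene', 'top'] [0.5231 0.2271 0.12  ] err 311.0 of [3557, 4054]
board ['top'] [0.5238 0.2267 0.1167] err 84.7 of [4054]
board ['scene'] [0.5212 0.2283 0.1169] err 140.4 of [3557]
handle ['scene', 'top'] [ 0.4624 -0.3829 -0.1261] err 479.3 of [524, 486]
handle ['top'] [ 0.4648 -0.3821 -0.1585] err 243.9 of [486]
handle ['scene'] [ 0.4553 -0.3826 -0.1112] err 216.8 of [524]
yellow [(274.6065400843882, 286.98945147679325), (357.3125, 227.625)] (array([ 0.62004747, -0.13801111,  0.00278824]), [np.float64(6.083333420161381), np.float64(4.0804279483614625)]) [np.uint64(948), np.uint64(16)]
```

View pics/ov1.png

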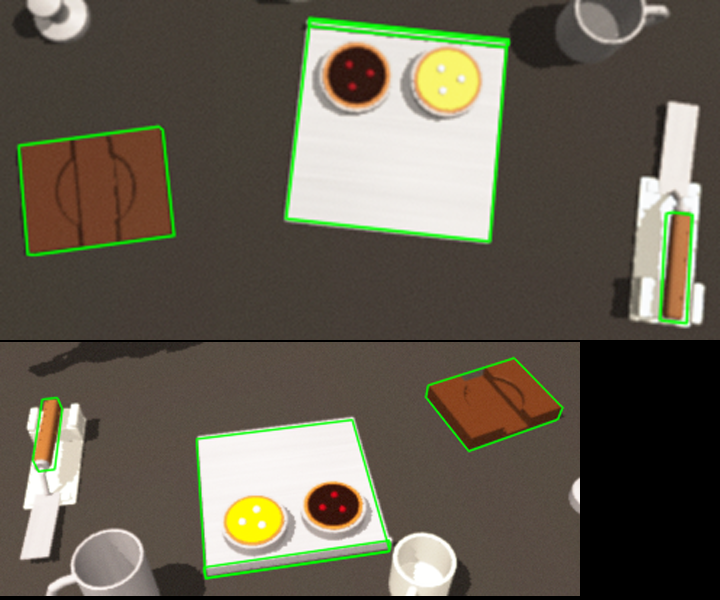

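```bash
cat > m2.py <<'E'
exec(open("m1.py").read().split("for nm,m")[0])
ms["scene"]=big((V("scene")>110)&roi("scene",R["sheet"]["scene"])&(np.arange(640)<375))
for sel in(["scene","top"],["scene"]):
    p,e=fit({k:ms[k] for k in sel},SHEET,np.array([.5835,-.0968,-.1297]));print("sheet",sel,p.round(4),e,[ms[k].sum() for k in sel])
def cen(m): 
    M=cv2.moments(m.astype(np.uint8),True);return np.array([M["m10"]/M["m00"],M["m01"]/M["m00"]])
P={}
for nm,f in(("yellow",lambda n:(H(n)>22)&(H(n)<36)&(S(n)>75)&(V(n)>120)&roi(n,R["sheet"][n])),("dark",lambda n:(V(n)<75)&roi(n,(300,195,350,245) if n=="top" else (300,255,362,300)))):
    m={n:big(f(n)) for n in C};c={n:cen(m[n]) for n in C};X,e=tri(c["scene"],c["top"])
    print(nm,{n:c[n].round(1) for n in C},"tri",X.round(4),np.round(e,2),[int(m[n].sum()) for n in C],"at z26:",[ground(n,c[n],.026)[:2].round(4) for n in C])
# handle
for n in C:
    m=big((S(n)>70)&(H(n)<22)&(V(n)>60)&roi(n,R["knife"][n]));c=cen(m);P[n]=c
    pts=np.argwhere(m)[:,::-1].astype(np.float32);l=cv2.fitLine(pts,cv2.DIST_L2,0,.01,.01).ravel();d=l[:2];t=(pts-c)@d
    a,b=[ground(n,c+d*x,.042) for x in(t.min()-.5,t.max()+.5)];print(n,"handle c",c.round(1),"ends",a.round(4),b.round(4),"yaw",np.arctan2(*(np.sign(b[0]-a[0])*(b-a))[1::-1][:2]),"len",np.linalg.norm(a-b),m.sum())
X,e=tri(P["scene"],P["top"]);print("handle mid tri",X.round(4),e)
# blade
for n,r in(("top",(468,228,500,268)),("scene",(110,270,145,316))):
    m=big((V(n)>100)&(S(n)<60)&roi(n,r));pts=np.argwhere(m)[:,::-1].astype(np.float32);c=cen(m);l=cv2.fitLine(pts,cv2.DIST_L2,0,.01,.01).ravel()
    q=cv2.boxPoints(cv2.minAreaRect(pts));print(n,"blade c",c.round(1),"box",q.round(1).tolist(),"z.009:",[ground(n,x,.009)[:2].round(4).tolist() for x in q]);P[n]=c
E
python3 m2.py
```

```text
sheet ['scene', 'top'] [ 0.5824 -0.0965 -0.1235] 790.7960784313726 [np.uint64(11526), np.uint64(10669)]
sheet ['scene'] [ 0.5819 -0.0961 -0.1238] 367.60392156862747 [np.uint64(11526)]
yellow {'scene': array([274.6, 287.1]), 'top': array([368.5, 219.4])} tri [ 0.6351 -0.1515  0.0274] [0.27 0.18] [928, 707] at z26: [array([ 0.6342, -0.1509]), array([ 0.6353, -0.152 ])]
dark {'scene': array([329.4, 276.9]), 'top': array([323. , 217.1])} tri [ 0.6418 -0.0533  0.0273] [0.34 0.22] [714, 581] at z26: [array([ 0.641 , -0.0524]), array([ 0.6419, -0.0538])]
scene handle c [132.6 225.2] ends [ 0.4827 -0.3893  0.042 ] [ 0.363  -0.3681  0.042 ] yaw -0.17548481633021193 len 0.12151640082489376 584
top handle c [483.  312.7] ends [ 0.3792 -0.3704  0.042 ] [ 0.4886 -0.3899  0.042 ] yaw -0.17567630911233353 len 0.11112992987290644 534
handle mid tri [ 0.4327 -0.3775  0.0488] [np.float64(0.10532600537643347), np.float64(0.08152524456724786)]
top blade c [484.3 249. ] box [[474.0, 267.0], [478.20001220703125, 229.60000610351562], [494.70001220703125, 231.39999389648438], [490.6000061035156, 268.79998779296875]] z.009: [[0.5302, -0.3781], [0.6119, -0.3928], [0.6072, -0.4288], [0.5256, -0.4137]]
scene blade c [127.2 290.6] box [[112.69999694824219, 315.0], [115.5, 268.29998779296875], [144.39999389648438, 270.0], [141.60000610351562, 316.70001220703125]] z.009: [[0.5981, -0.4267], [0.4946, -0.4216], [0.5144, -0.3706], [0.6161, -0.3798]]
```

move_arm --increments '[[[-1, 0, 0, 0, -0.12], [-1, 0, 0, 0, -0.12], [-1, 0, 0, 0, -0.12], [-1, 0, 0, 0, -0.12], [-1, 0, 0, 0, -0.12], [-1, 0, 0, 0, -0.12], [-1, 0, 0, 0, -0.12], [-1, 0, 0, 0, -0.12], [-1, 0, 0, 0, -0.12], [-1, 0, 0, 0, -0.12], [-1, 0, 0, 0, -0.12], [-1, 0, 0, 0, -0.12], [-1, 0, 0, 0, -0.12], [-1, 0, 0, 0, -0.12], [-1, 0, 0, 0, -0.12], [-1, 0, 0, 0, -0.12], [-1, 0, 0, 0, -0.12], [-1, 0, 0, 0, -0.12], [-1, 0, 0, 0, -0.12], [-1, 0, 0, 0, -0.12]]]'

```text
clock: 1.77
eef_pos: [0.2386, -0.4954, 0.2309]
tcp_rot: [[0.283, -0.0, -0.959], [0.959, 0.001, 0.283], [0.001, -1.0, 0.0]]
contact_force: [-0.3, 0.5, 0.7]
width: 0.0851
```

```bash
cat > go.py <<'E'
# usage: go.py x y z knifeyaw -> tool-frame delta (knife forward = -tool z, knife left = +tool x, down = +tool y)
import sys,numpy as np
from rig import arm
s=arm.sense();R=s["tcp_rot"];p=s["eef_pos"]
yaw=np.arctan2(-R[1,2],-R[0,2])
print("t",round(s["clock"],2),"p",p.round(4),"kyaw",round(yaw,4),"tilt",np.round(R[2,[0,2]],4),"F",s["contact_force"].round(2),"T",s["wrist_torque"].round(3),"w",round(s["width"],4),"q6",round(s["q"][5],3))
if len(sys.argv)>3:
    t=np.array(sys.argv[1:5],float);d=t[:3]-p
    print("turn",round(-(t[3]-yaw),4),"delta in present tool axes",(R.T@d).round(4))
    c,sn=np.cos(t[3]),np.sin(t[3]);print("after turn: x",round(-sn*d[0]+c*d[1],4),"y",round(-d[2],4),"z",round(-(c*d[0]+sn*d[1]),4))
E
python3 go.py 0.464 -0.385 0.023 -0.1755
```

```text
t 1.77 p [ 0.2386 -0.4954  0.2309] kyaw -0.2868 tilt [0.0007 0.0005] F [-0.3   0.46  0.69] T [-0.029  0.011 -0.037] w 0.0851 q6 -0.988
turn -0.1113 delta in present tool axes [ 0.1695  0.2079 -0.1851]
after turn: x 0.148 y 0.2079 z -0.2027
```

move_arm --increments '[[[-1, 0, 0, 0, -0.111], [-1, 0.0148, 0.011, -0.0203, 0], [-1, 0.0148, 0.011, -0.0203, 0], [-1, 0.0148, 0.011, -0.0203, 0], [-1, 0.0148, 0.011, -0.0203, 0], [-1, 0.0148, 0.011, -0.0203, 0], [-1, 0.0148, 0.011, -0.0203, 0], [-1, 0.0148, 0.011, -0.0203, 0], [-1, 0.0148, 0.011, -0.0203, 0], [-1, 0.0148, 0.011, -0.0203, 0], [-1, 0.0148, 0.011, -0.0203, 0], [-1, 0, 0, 0, 0], [-1, 0, 0, 0, 0]]]'

```text
clock: 2.85
eef_pos: [0.4655, -0.3855, 0.1201]
tcp_rot: [[0.179, -0.002, -0.984], [0.984, 0.002, 0.179], [0.001, -1.0, 0.002]]
contact_force: [0.2, 0.1, 0.3]
width: 0.085
```

```bash
python3 go.py 0.464 -0.385 0.023 -0.1755; python3 - <<'E'
from h import *
a=arm.snapshot("top")[210:360,430:530];b=arm.snapshot("scene")[170:330,80:190]
o=np.zeros((600,790,3),np.uint8);o[:600,:400]=cv2.resize(a,(400,600),interpolation=cv2.INTER_CUBIC);o[:560,402:787]=cv2.resize(b,(385,560),interpolation=cv2.INTER_CUBIC);cv2.imwrite("pics/g1.png",o)
E
```

```text
t 2.85 p [ 0.4655 -0.3855  0.1201] kyaw -0.1796 tilt [0.0013 0.0019] F [0.21 0.09 0.31] T [-0.032  0.005 -0.001] w 0.085 q6 -0.651
turn -0.0041 delta in present tool axes [0.0001 0.0971 0.0014]
after turn: x 0.0003 y 0.0971 z 0.0016
```

View pics/g1.png

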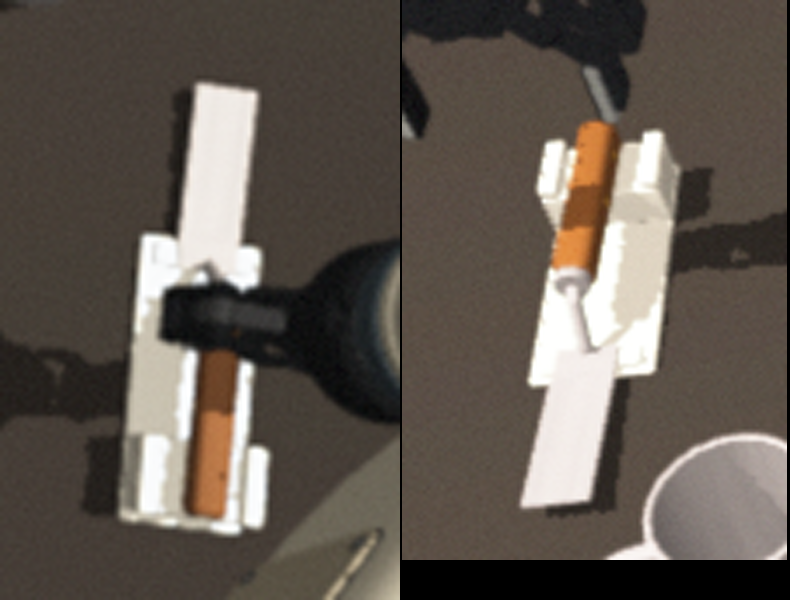

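move_arm --increments '[[[-1, 0, 0.014, 0, -0.004], [-1, 0, 0.014, 0.0015, 0], [-1, 0, 0.014, 0, 0], [-1, 0, 0.014, 0, 0], [-1, 0, 0.014, 0, 0], [-1, 0, 0.014, 0, 0], [-1, 0, 0.009, 0, 0], [-1, 0, 0.004, 0, 0], [-1, 0, 0, 0, 0], [-1, 0, 0, 0, 0]]]'

```text
clock: 3.78
eef_pos: [0.4634, -0.3869, 0.0249]
tcp_rot: [[0.177, 0.0, -0.984], [0.984, -0.001, 0.177], [-0.0, -1.0, -0.0]]
contact_force: [0.7, -0.7, 0.4]
width: 0.0855
```

```bash
python3 go.py 0.464 -0.385 0.023 -0.1755
```

```text
t 3.78 p [ 0.4634 -0.3869  0.0249] kyaw -0.1784 tilt [-0.0004 -0.0005] F [ 0.65 -0.71  0.39] T [-0.046 -0.018 -0.003] w 0.0855 q6 -0.656
turn -0.0029 delta in present tool axes [ 0.002   0.0019 -0.0002]
after turn: x 0.002 y 0.0019 z -0.0002
```

move_arm --increments '[[[0.2, 0.002, 0.002, 0, 0], [0.4, 0, 0, 0, 0], [0.6, 0, 0, 0, 0], [0.8, 0, 0, 0, 0], [1, 0, 0, 0, 0], [1, 0, 0, 0, 0], [1, 0, 0, 0, 0], [1, 0, 0, 0, 0], [1, 0, 0, 0, 0]]]'

```text
clock: 4.53
eef_pos: [0.4641, -0.3846, 0.0227]
tcp_rot: [[0.177, 0.001, -0.984], [0.984, -0.0, 0.177], [-0.0, -1.0, -0.001]]
contact_force: [-0.5, 0.6, 4.9]
width: 0.0189
```

```bash
python3 go.py 0.464 -0.385 0.023 -0.1755
```

```text
t 4.53 p [ 0.4641 -0.3846  0.0227] kyaw -0.1777 tilt [-0.0004 -0.0006] F [-0.47  0.63  4.86] T [ 0.198  0.048 -0.003] w 0.0189 q6 -0.653
turn -0.0022 delta in present tool axes [-0.0004 -0.0003  0.    ]
after turn: x -0.0004 y -0.0003 z 0.0
```

move_arm --increments '[[[1, 0, -0.004, 0, 0], [1, 0, -0.008, 0, 0], [1, 0, -0.014, 0, 0], [1, 0, -0.02, 0, 0], [1, 0, -0.025, 0, 0], [1, 0, -0.025, 0, 0], [1, 0, -0.025, 0, 0], [1, 0, -0.015, 0, 0], [1, 0, -0.005, 0, 0], [1, 0, 0, 0, 0], [1, 0, 0, 0, 0]]]'

```text
clock: 5.45
eef_pos: [0.4636, -0.3842, 0.1626]
tcp_rot: [[0.177, -0.001, -0.984], [0.984, 0.001, 0.177], [0.001, -1.0, 0.001]]
contact_force: [1.1, -0.7, -2.0]
width: 0.0194
```

```bash
python3 go.py 0.46 -0.13 0.163 -0.125; python3 - <<'E'
from h import *
from rig import arm
s=arm.sense();R=s["tcp_rot"];p=s["eef_pos"]
f=-R[:,2];l=R[:,0]
o=p-np.array([0,0,.015])
for n in C:
    im=arm.snapshot(n);cv2.imwrite(f"pics/k_{n}.png",im)
    for x in(.05,.1,.144): print(n,x,proj(n,[o+f*x+l*.016,o+f*x-l*.016]).round(1).tolist())
E
```

```text
t 5.45 p [ 0.4636 -0.3842  0.1626] kyaw -0.1778 tilt [0.0006 0.0008] F [ 1.07 -0.74 -2.04] T [-0.007  0.052  0.07 ] w 0.0194 q6 -0.653
turn -0.0528 delta in present tool axes [ 0.2495 -0.0003  0.0485]
after turn: x 0.2517 y -0.0004 z 0.0353
scene 0.05 [[115.1, 219.1], [94.5, 220.8]]
scene 0.1 [[109.2, 242.4], [87.7, 244.2]]
scene 0.144 [[103.5, 264.8], [81.1, 266.8]]
top 0.05 [[496.8, 267.9], [513.7, 270.7]]
top 0.1 [[499.5, 241.9], [516.3, 244.6]]
top 0.144 [[501.8, 219.4], [518.5, 222.1]]
```

```bash
python3 go.py 0.41 -0.285 0.163 -0.125
```

```text
t 5.55 p [ 0.4635 -0.3839  0.1618] kyaw -0.1778 tilt [0.0015 0.0019] F [ 0.28 -0.35 -0.84] T [-0.046 -0.055  0.026] w 0.0191 q6 -0.653
turn -0.0528 delta in present tool axes [ 0.0879 -0.0009  0.0701]
after turn: x 0.0915 y -0.0012 z 0.0654
```

move_arm --increments '[[[1, 0, 0, 0, -0.053], [1, 0.01, 0, 0.007, 0], [1, 0.016, 0, 0.0115, 0], [1, 0.019, 0, 0.014, 0], [1, 0.019, 0, 0.014, 0], [1, 0.016, 0, 0.0115, 0], [1, 0.011, 0, 0.007, 0], [1, 0, 0, 0, 0], [1, 0, 0, 0, 0], [1, 0, 0, 0, 0]]]'

```text
clock: 6.38
eef_pos: [0.4112, -0.2868, 0.1631]
tcp_rot: [[0.125, 0.0, -0.992], [0.992, -0.0, 0.125], [-0.0, -1.0, -0.0]]
contact_force: [-0.3, 0.3, -1.9]
width: 0.0194
```

```bash
cat > bend.py <<'E'
from h import *
import sys
s=arm.sense();R=s["tcp_rot"];p=s["eef_pos"];f=-R[:,2];l=R[:,0]
print("p",p.round(4),"R tilt",R[2,[0,2]].round(4))
im={n:arm.snapshot(n) for n in C}
xs=np.r_[.064,np.linspace(.068,.144,20)]
def strip(q,n,S=4):
    dx,dy,dyaw,zr,slope,tip=q   # zr: blade-root height below tcp
    u=(xs-.064)/.08; z=-zr+slope*(xs-.064)+tip*u**2
    c=p+np.outer(xs+dx,f)+np.outer(dy+dyaw*xs,l)+np.outer(z,[0,0,1])
    a=np.r_[c+l*.016,(c-l*.016)[::-1]]
    m=np.zeros((480*S,640*S),np.uint8);cv2.fillPoly(m,[np.round(((proj(n,a)+.5)*S-.5)*16).astype(np.int32)],255,shift=4)
    return cv2.resize(m,(640,480),interpolation=cv2.INTER_AREA)/255.
M={};W={}
for n in C:
    a=(proj(n,p+np.array([f*.1-[0,0,.015]]))[0]);g=im[n].astype(float).mean(2)
    W[n]=np.zeros((480,640));rr=strip([0,0,0,.015,0,0],n)
    W[n]=cv2.dilate((rr>0).astype(np.uint8),np.ones((13,13)))*1.
    # cut off behind x=.07
    P0=proj(n,[p+f*.072-[0,0,.015],p+f*.14-[0,0,.015]]);d=P0[1]-P0[0];d/=np.linalg.norm(d)
    yy,xx=np.mgrid[:480,:640];W[n]*=((xx-P0[0,0])*d[0]+(yy-P0[0,1])*d[1]>0)
    lo=np.percentile(g[W[n]>0],10);hi=np.percentile(g[W[n]>0],85);M[n]=np.clip((g-lo-.1*(hi-lo))/(.8*(hi-lo)),0,1);print(n,"lo hi",lo,hi)
    o=im[n][int(a[1])-50:int(a[1])+50,int(a[0])-50:int(a[0])+50];cv2.imwrite(f"pics/bend_{n}.png",cv2.resize(o,(400,400),interpolation=cv2.INTER_CUBIC))
cost=lambda q:sum((np.abs(strip(q,n)-M[n])*W[n]).sum() for n in C)
best=[]
for t0 in(-.006,0,.006):
    g=lambda v:cost([v[0],v[1],v[2],v[3],0,v[4]])+ (v[0]/.003)**2+((v[3]-.0145)/.003)**2
    x0=np.array([0,0,0,.0145,t0]);sx=np.vstack([x0]+[x0+np.eye(5)[i]*[.003,.003,.03,.003,.003][i] for i in range(5)])
    r=minimize(g,x0,method="Nelder-Mead",options=dict(initial_simplex=sx,maxiter=600,xatol=1e-5,fatol=.05));print(r.x.round(4),round(r.fun,1))
E
python3 bend.py; python3 -c "
import cv2,numpy as np;cv2.imwrite('pics/b1.png',np.hstack([cv2.imread('pics/bend_top.png'),cv2.imread('pics/bend_scene.png')]))"
```

```text
p [ 0.4112 -0.2868  0.1631] R tilt [-0.0003 -0.0002]
scene lo hi 74.0 236.66666666666666
top lo hi 61.0 232.66666666666666
[-0.      0.0013  0.0006  0.0077  0.0013] 361.1
[ 0.     -0.0017  0.0217  0.0126  0.006 ] 357.2
[ 0.0002 -0.0003  0.0073  0.0133  0.007 ] 352.5
```

View pics/b1.png

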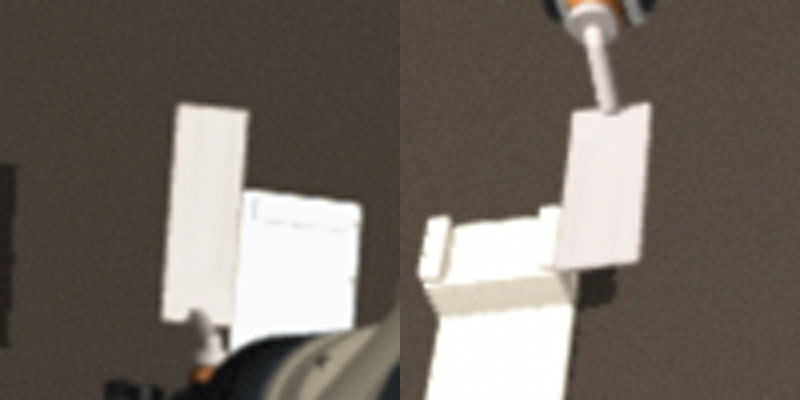

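move_arm --increments '[[[1, 0.008, 0, 0, 0], [1, 0.01, 0, 0, 0], [1, 0.008, 0, 0, 0], [1, 0, 0, 0, 0], [1, 0, 0, 0, 0], [1, 0, 0, 0, 0]]]'

```text
clock: 6.98
eef_pos: [0.4141, -0.2601, 0.1634]
tcp_rot: [[0.124, 0.0, -0.992], [0.992, -0.0, 0.124], [-0.0, -1.0, -0.0]]
contact_force: [0.2, -0.1, -1.6]
width: 0.0193
```

```bash
python3 bend.py
```

```text
p [ 0.4141 -0.2601  0.1634] R tilt [-0.0003 -0.0002]
scene lo hi 74.0 235.66666666666666
top lo hi 60.666666666666664 231.33333333333334
[-0.0001  0.002  -0.0069  0.009   0.0019] 49.6
[-0.0001  0.0001  0.0087  0.0114  0.0048] 44.7
[-0.      0.0007 -0.0004  0.0133  0.0066] 47.9
```

```bash
cat > rest.py <<'E'
exec(open("m1.py").read().split("for nm,m")[0])
m={n:big(((V(n)>(95 if n=="top" else 105))|((S(n)>70)&(H(n)<22)&(V(n)>60)))&roi(n,R["knife"][n])) for n in C}
kp=np.array([.4641,-.3846,-.1777])
# blank the knife overhanging parts: drop pixels of blade beyond rest and handle from both via weights
wt={n:1-cv2.dilate((fill(n,[box(.04,.146,-.018,.018,0,.012),box(-.09,.03,-.012,.012,.02,.047)],kp,.008)>0).astype(np.uint8),np.ones((3,3))) for n in C}
res=[]
for fr in(.060,.0635,.067):
    parts=[box(fr-.152,fr,-.032,.032,0,.005),box(.047,.059,-.032,.032,0,.008),box(-.085,-.045,-.032,.032,0,.031),box(-.085,-.045,.022,.032,0,.038),box(-.085,-.045,-.032,-.022,0,.038)]
    f=lambda p:sum((np.abs(fill(n,parts,p,0)-m[n])*wt[n]).sum() for n in C)
    p0=np.array([.4641,-.3846,-.16]);r=minimize(f,p0,method="Nelder-Mead",options=dict(initial_simplex=np.array([[0,0,0],[.01,0,0],[0,.01,0],[0,0,.06]])+p0,xatol=1e-5,fatol=.1))
    print(fr,r.x.round(4),round(r.fun),[m[n].sum() for n in m]);res.append((r.fun,fr,r.x,parts))
e,fr,p,parts=min(res,key=lambda t:t[0])
for n in C: show(n,parts[:1]+parts[3:],p,0,(0,255,0))
o=np.hstack([cv2.resize(ov["top"][225:350,440:530],(432,600),interpolation=cv2.INTER_CUBIC),cv2.resize(ov["scene"][200:320,100:172],(360,600),interpolation=cv2.INTER_CUBIC)]);cv2.imwrite("pics/rest.png",o)
E
python3 rest.py
```

```text
0.06 [ 0.463  -0.3833 -0.1422] 141 [np.uint64(3381), np.uint64(3068)]
0.0635 [ 0.4601 -0.3829 -0.1418] 126 [np.uint64(3381), np.uint64(3068)]
0.067 [ 0.4588 -0.3827 -0.141 ] 137 [np.uint64(3381), np.uint64(3068)]
```

View pics/rest.png

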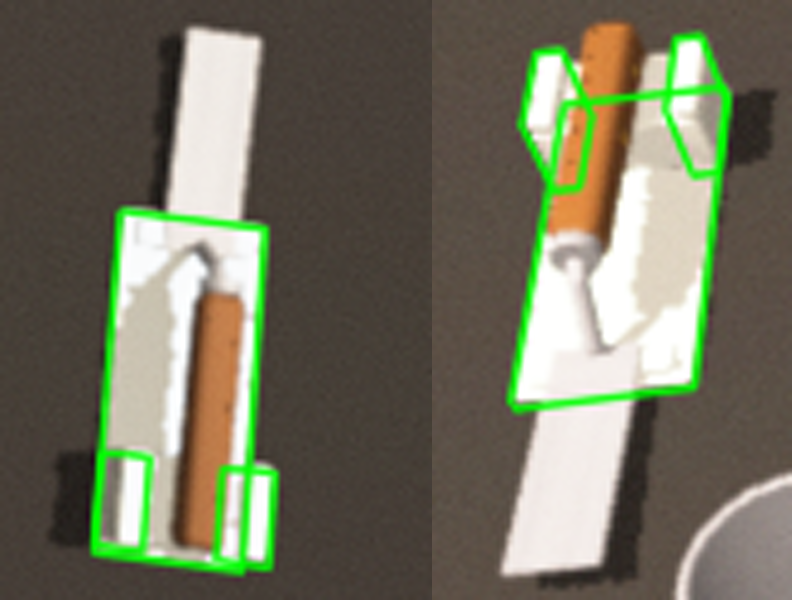

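move_arm --increments '[[[1, 0, 0, 0, -0.1195], [1, 0, 0, 0, -0.1195], [1, 0, 0, 0, -0.1195], [1, 0, 0, 0, -0.1195], [1, 0, 0, 0, -0.1195], [1, 0, 0, 0, -0.1195], [1, 0, 0, 0, -0.1195], [1, 0, 0, 0, -0.1195], [1, 0, 0, 0, -0.1195], [1, 0, 0, 0, -0.1195], [1, 0, 0, 0, -0.1195], [1, 0, 0, 0, -0.1195], [1, 0, 0, 0, -0.1195], [1, 0, 0, 0, 0], [1, 0, 0, 0, 0]]]'

```text
clock: 8.33
eef_pos: [0.414, -0.2605, 0.1632]
tcp_rot: [[-0.989, -0.0, -0.146], [0.146, -0.0, -0.989], [0.0, -1.0, 0.0]]
contact_force: [0.2, -0.5, -1.7]
width: 0.019
```

```bash
python3 go.py 0.4015 -0.318 0.034 1.429;python3 bend.py
```

```text
t 8.33 p [ 0.414  -0.2605  0.1632] kyaw 1.4246 tilt [0. 0.] F [ 0.18 -0.51 -1.7 ] T [ 0.025 -0.007 -0.025] w 0.019 q6 -2.158
turn -0.0044 delta in present tool axes [0.0039 0.1293 0.0587]
after turn: x 0.0042 y 0.1292 z 0.0587
p [ 0.414  -0.2605  0.1632] R tilt [0. 0.]
scene lo hi 74.0 149.0
top lo hi 31.666666666666668 136.0
[ 0.0017 -0.0006  0.016   0.009   0.003 ] 130.8
[0.0017 0.0007 0.0061 0.0101 0.0044] 132.5
[ 0.0016  0.0015 -0.0002  0.0112  0.0074] 137.6
```

move_arm --increments '[[[1, 0.004, 0, 0.005, -0.004], [1, 0, 0.005, 0.013, 0], [1, 0, 0.015, 0.016, 0], [1, 0, 0.02, 0.014, 0], [1, 0, 0.025, 0.0107, 0], [1, 0, 0.025, 0, 0], [1, 0, 0.02, 0, 0], [1, 0, 0.012, 0, 0], [1, 0, 0.005, 0, 0], [1, 0, 0.002, 0, 0], [1, 0, 0, 0, 0], [1, 0, 0, 0, 0]]]'

```text
clock: 9.43
eef_pos: [0.4022, -0.3185, 0.035]
tcp_rot: [[-0.99, 0.001, -0.138], [0.138, -0.001, -0.99], [-0.001, -1.0, 0.001]]
contact_force: [-0.2, 0.5, -0.4]
width: 0.0184
```

```bash
python3 go.py 0.4015 -0.318 0.034 1.429;python3 - <<'E'
from h import *
a=arm.snapshot("top")[215:345,400:530];b=arm.snapshot("scene")[160:300,80:220]
cv2.imwrite("pics/t1.png",np.hstack([cv2.resize(a,(400,400),interpolation=cv2.INTER_CUBIC),cv2.resize(b,(400,400),interpolation=cv2.INTER_CUBIC)]))
E
```

```text
t 9.43 p [ 0.4022 -0.3185  0.035 ] kyaw 1.4323 tilt [-0.0009  0.0008] F [-0.25  0.55 -0.35] T [ 0.049 -0.019 -0.024] w 0.0184 q6 -2.266
turn 0.0033 delta in present tool axes [ 0.0008  0.001  -0.0004]
after turn: x 0.0008 y 0.001 z -0.0004
```

View pics/t1.png

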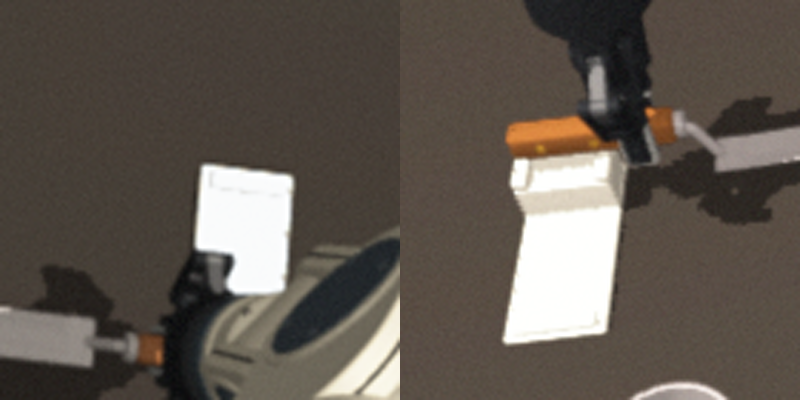

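move_arm --increments '[[[1, 0, 0.0015, 0, 0], [1, 0, 0.0015, 0, 0], [1, 0, 0.001, 0, 0], [1, 0, 0, 0, 0], [1, 0, 0, 0, 0]]]'

```text
clock: 9.95
eef_pos: [0.4019, -0.3178, 0.0302]
tcp_rot: [[-0.99, -0.0, -0.138], [0.138, 0.0, -0.99], [0.0, -1.0, -0.0]]
contact_force: [-1.1, 0.1, -0.8]
width: 0.0192
```

move_arm --increments '[[[1, 0, 0.0005, 0, 0], [1, 0, 0.0005, 0, 0], [1, 0, 0, 0, 0]]]'

```text
clock: 10.2
eef_pos: [0.402, -0.3179, 0.0296]
tcp_rot: [[-0.99, 0.0, -0.138], [0.138, -0.0, -0.99], [-0.0, -1.0, 0.0]]
contact_force: [-1.4, 1.3, 2.8]
width: 0.0191
```

move_arm --increments '[[[0.52, 0, 0, 0, 0], [0.48, 0, 0, 0, 0], [0.44, 0, 0, 0, 0], [0.4, 0, 0, 0, 0], [0.36, 0, 0, 0, 0], [0.34, 0, 0, 0, 0], [0.34, 0, 0, 0, 0], [0.34, 0, 0, 0, 0], [0.34, 0, 0, 0, 0]]]'

```text
clock: 10.95
eef_pos: [0.4019, -0.3178, 0.0293]
tcp_rot: [[-0.99, -0.0, -0.138], [0.138, 0.0, -0.99], [0.0, -1.0, -0.0]]
contact_force: [-0.3, 0.2, -0.3]
width: 0.0284
```

```bash
python3 go.py;python3 - <<'E'
from h import *
a=arm.snapshot("top")[245:345,370:490];b=arm.snapshot("scene")[160:300,100:270]
cv2.imwrite("pics/t2.png",np.hstack([cv2.resize(a,(340,400),interpolation=cv2.INTER_CUBIC),cv2.resize(b,(460,400),interpolation=cv2.INTER_CUBIC)]))
E
```

```text
t 10.95 p [ 0.4019 -0.3178  0.0293] kyaw 1.4327 tilt [ 0. -0.] F [-0.28  0.2  -0.34] T [-0.007 -0.051  0.015] w 0.0284 q6 -2.266
```

View pics/t2.png

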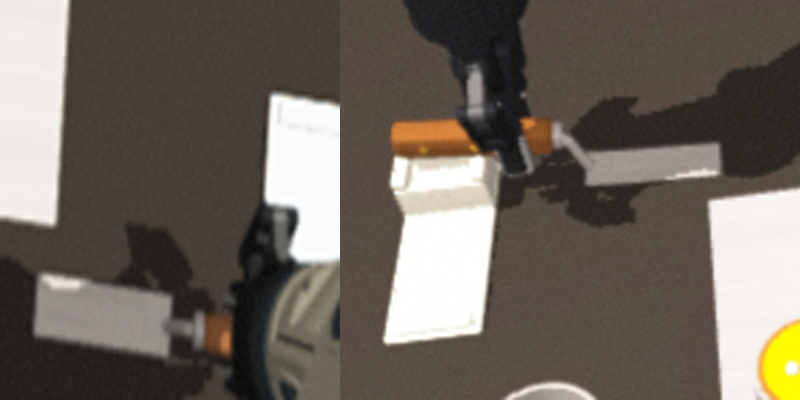

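```bash
python3 - <<'E'
from h import *
s=arm.sense();R=s["tcp_rot"];p=s["eef_pos"];f=-R[:,2];l=R[:,0]
for z in(.0,.01,.022,.03):
    q=[np.r_[(p+f*.144+l*w)[:2],z] for w in(.016,-.016)]
    print(z,"scene",proj("scene",q).round(1).tolist(),"top",proj("top",q).round(1).tolist())
X=tri((240.3,216.),(370+36.5*120/340,245+307*100/400));print(X,p+f*.144)
E
```

```text
0.0 scene [[240.3, 211.6], [241.0, 222.5]] top [[380.7, 327.1], [382.2, 312.1]]
0.01 scene [[239.7, 208.2], [240.4, 219.1]] top [[381.3, 327.3], [382.8, 312.1]]
0.022 scene [[238.9, 204.1], [239.6, 215.0]] top [[382.0, 327.4], [383.5, 312.0]]
0.03 scene [[238.4, 201.3], [239.1, 212.2]] top [[382.5, 327.6], [384.0, 312.0]]
(array([ 0.41733193, -0.17690286, -0.00077146]), [np.float64(0.7676824078171326), np.float64(0.6101557036895854)]) [ 0.4217473  -0.17519944  0.02927135]
```

move_arm --increments '[[[0.34, 0, 0.0015, 0, 0], [0.34, 0, 0.0015, 0, 0], [0.42, 0, 0, 0, 0], [0.5, 0, 0, 0, 0], [0.6, 0, 0, 0, 0], [0.8, 0, 0, 0, 0], [1, 0, 0, 0, 0], [1, 0, 0, 0, 0], [1, 0, 0, 0, 0], [1, 0, 0, 0, 0]]]'

```text
clock: 11.88
eef_pos: [0.4019, -0.3178, 0.0263]
tcp_rot: [[-0.99, -0.0, -0.138], [0.138, 0.0, -0.99], [0.0, -1.0, -0.0]]
contact_force: [-0.8, 0.4, 1.6]
width: 0.0191
```

```bash
python3 go.py
```

```text
t 11.88 p [ 0.4019 -0.3178  0.0263] kyaw 1.4327 tilt [ 0.0001 -0.0001] F [-0.77  0.44  1.61] T [ 0.15   0.196 -0.026] w 0.0191 q6 -2.266
```

move_arm --increments '[[[1, 0, -0.003, 0, 0], [1, 0, -0.006, 0, 0], [1, 0, -0.012, 0, 0], [1, 0, -0.02, 0, 0], [1, 0, -0.025, 0, 0], [1, 0, -0.025, 0, 0], [1, 0, -0.025, 0, 0], [1, 0, -0.014, 0, 0], [1, 0, -0.005, 0, 0], [1, 0, 0, 0, 0], [1, 0, 0, 0, 0]]]'

```text
clock: 12.8
eef_pos: [0.4017, -0.3176, 0.1607]
tcp_rot: [[-0.99, -0.0, -0.138], [0.138, 0.0, -0.99], [0.0, -1.0, -0.0]]
contact_force: [-0.9, 0.3, -1.9]
width: 0.0191
```

```bash
python3 go.py 0.414 -0.255 0.163 -0.125
```

```text
t 12.8 p [ 0.4017 -0.3176  0.1607] kyaw 1.4327 tilt [ 0.0004 -0.0003] F [-0.89  0.3  -1.88] T [ 0.005 -0.016  0.054] w 0.0191 q6 -2.266
turn 1.5577 delta in present tool axes [-0.0035 -0.0022 -0.0637]
after turn: x 0.0636 y -0.0023 z -0.0044
```

move_arm --increments '[[[1, 0, 0, 0, 0.1195], [1, 0, 0, 0, 0.1195], [1, 0, 0, 0, 0.1195], [1, 0, 0, 0, 0.1195], [1, 0, 0, 0, 0.1195], [1, 0, 0, 0, 0.1195], [1, 0, 0, 0, 0.1195], [1, 0, 0, 0, 0.1195], [1, 0, 0, 0, 0.1195], [1, 0, 0, 0, 0.1195], [1, 0, 0, 0, 0.1195], [1, 0, 0, 0, 0.1195], [1, 0, 0, 0, 0.1237], [1, 0.02, 0, -0.001, 0], [1, 0.025, 0, -0.002, 0], [1, 0.0166, 0, -0.0014, 0], [1, 0, 0, 0, 0], [1, 0, 0, 0, 0], [1, 0, 0, 0, 0]]]'

```text
clock: 14.38
eef_pos: [0.4138, -0.2574, 0.1605]
tcp_rot: [[0.124, -0.001, -0.992], [0.992, 0.001, 0.124], [0.0, -1.0, 0.001]]
contact_force: [0.7, 0.0, -1.2]
width: 0.0191
```

```bash
sed -i 's/v\[3\]-.0145)/v[3]-.0165)/; s/cost(\[v\[0\],v\[1\],v\[2\],v\[3\],0,v\[4\]\])/cost([v[0],v[1],v[2],v[3],-.13,v[4]])/; s/0,0,0,.015,0,0\],n)/0,0,0,.0165,-.13,.007],n)/; s/,\[0,0,.015\]/&/' bend.py; python3 bend.py;  python3 go.py 0.4217 -0.1248 0.060 -0.1245
```

```text
p [ 0.4138 -0.2574  0.1605] R tilt [0.0004 0.001 ]
scene lo hi 75.0 239.66666666666666
top lo hi 60.333333333333336 228.66666666666666
[-0.003   0.0016 -0.0001  0.0115 -0.0008] 56.8
[-0.0028  0.0017 -0.0039  0.0148  0.0021] 51.0
[-0.0015  0.0013 -0.0012  0.0166  0.0056] 60.6
t 14.48 p [ 0.4138 -0.2578  0.1608] kyaw -0.1256 tilt [0.0003 0.0007] F [ 0.69 -0.12 -1.84] T [-0.008  0.013  0.015] w 0.0194 q6 -0.604
turn -0.0011 delta in present tool axes [0.1329 0.1008 0.0088]
after turn: x 0.133 y 0.1008 z 0.0087
```

move_arm --increments '[[[1, 0.01, 0, 0.001, 0], [1, 0.018, 0, 0.001, 0], [1, 0.022, 0.01, 0.0015, 0], [1, 0.024, 0.016, 0.0015, 0], [1, 0.022, 0.02, 0.0015, 0], [1, 0.018, 0.022, 0.001, 0], [1, 0.012, 0.018, 0.001, 0], [1, 0.0056, 0.011, 0.0005, 0], [1, 0, 0.0038, 0, 0], [1, 0, 0, 0, 0], [1, 0, 0, 0, 0], [1, 0, 0, 0, 0]]]'

```text
clock: 15.48
eef_pos: [0.422, -0.1263, 0.0612]
tcp_rot: [[0.125, 0.001, -0.992], [0.992, -0.001, 0.125], [-0.001, -1.0, -0.001]]
contact_force: [0.1, 0.7, -1.4]
width: 0.0193
```

```bash
python3 go.py 0.4215 -0.1262 0.0325 -0.1245;python3 - <<'E'
from h import *
a=arm.snapshot("top")[190:310,310:410];b=arm.snapshot("scene")[210:330,225:345]
cv2.imwrite("pics/s1.png",np.hstack([cv2.resize(a,(390,468),interpolation=cv2.INTER_CUBIC),cv2.resize(b,(400,468),interpolation=cv2.INTER_CUBIC)]))
E
```

```text
t 15.48 p [ 0.422  -0.1263  0.0612] kyaw -0.1258 tilt [-0.0006 -0.0013] F [ 0.13  0.75 -1.35] T [-0.002 -0.046 -0.044] w 0.0193 q6 -0.356
turn -0.0013 delta in present tool axes [0.0001 0.0287 0.0005]
after turn: x 0.0001 y 0.0287 z 0.0005
```

View pics/s1.png

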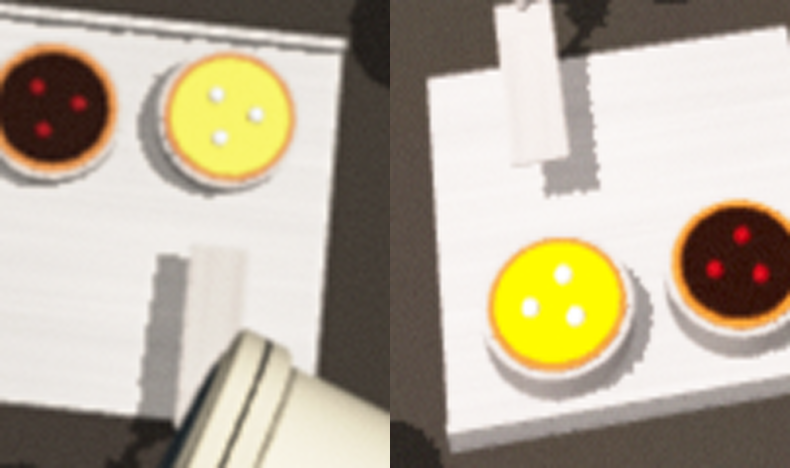

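move_arm --increments '[[[1, 0, 0.008, 0, 0], [1, 0, 0.008, 0, 0], [1, 0, 0.006, 0, 0], [1, 0, 0.003, 0, 0], [1, 0, 0.001, 0, 0], [1, 0, 0, 0, 0], [1, 0, 0, 0, 0]]]'

```text
clock: 16.17
eef_pos: [0.4215, -0.1256, 0.0345]
tcp_rot: [[0.125, -0.0, -0.992], [0.992, 0.0, 0.125], [0.0, -1.0, 0.0]]
contact_force: [0.7, -0.1, -0.6]
width: 0.0192
```

move_arm --increments '[[[1, 0, 0.0005, 0, 0], [1, 0, 0.0005, 0, 0], [1, 0, 0, 0, 0]]]'

```text
clock: 16.42
eef_pos: [0.4215, -0.1256, 0.0336]
tcp_rot: [[0.125, 0.0, -0.992], [0.992, -0.0, 0.125], [-0.0, -1.0, -0.0]]
contact_force: [-0.3, -0.3, -1.6]
width: 0.0187
```

move_arm --increments '[[[1, 0, 0.0005, 0, 0], [1, 0, 0.0005, 0, 0], [1, 0, 0, 0, 0]]]'

```text
clock: 16.67
eef_pos: [0.4214, -0.1256, 0.0324]
tcp_rot: [[0.125, -0.0, -0.992], [0.992, 0.0, 0.125], [0.0, -1.0, 0.0]]
contact_force: [-0.9, 0.1, -2.2]
width: 0.019
```

move_arm --increments '[[[1, 0, 0.0005, 0, 0], [1, 0, 0.0005, 0, 0], [1, 0, 0, 0, 0]]]'

```text
clock: 16.92
eef_pos: [0.4214, -0.1255, 0.0314]
tcp_rot: [[0.125, -0.0, -0.992], [0.992, 0.0, 0.125], [0.0, -1.0, 0.0]]
contact_force: [-0.8, 0.1, -1.8]
width: 0.0192
```

move_arm --increments '[[[1, 0, 0.0005, 0, 0], [1, 0, 0, 0, 0], [1, 0, 0, 0, 0]]]'

```text
clock: 17.17
eef_pos: [0.4215, -0.1256, 0.031]
tcp_rot: [[0.125, 0.0, -0.992], [0.992, 0.0, 0.125], [0.0, -1.0, 0.0]]
contact_force: [-0.6, -0.8, -1.2]
width: 0.0193
```

move_arm --increments '[[[1, 0, 0.0003, 0, 0], [1, 0, 0, 0, 0]]]'

```text
clock: 17.33
eef_pos: [0.4215, -0.1255, 0.0307]
tcp_rot: [[0.125, -0.0, -0.992], [0.992, -0.0, 0.125], [-0.0, -1.0, 0.0]]
contact_force: [0.4, 0.8, -0.7]
width: 0.0189
```

move_arm --increments '[[[1, 0, 0.0003, 0, 0], [1, 0, 0, 0, 0]]]'

```text
clock: 17.5
eef_pos: [0.4214, -0.1256, 0.0303]
tcp_rot: [[0.125, -0.0, -0.992], [0.992, 0.0, 0.125], [0.0, -1.0, 0.0]]
contact_force: [-0.0, -0.2, -0.9]
width: 0.0192
```

move_arm --increments '[[[1, 0, 0.0003, 0, 0], [1, 0, 0, 0, 0]]]'

```text
clock: 17.67
eef_pos: [0.4215, -0.1256, 0.0301]
tcp_rot: [[0.125, 0.0, -0.992], [0.992, -0.0, 0.125], [-0.0, -1.0, -0.0]]
contact_force: [-0.1, 0.6, 0.1]
width: 0.0192
```

move_arm --increments '[[[1, 0, 0, -0.003, 0], [1, 0, 0, -0.004, 0], [1, 0, 0, -0.004, 0], [1, 0, 0, -0.004, 0], [1, 0, 0, -0.004, 0], [1, 0, 0, -0.004, 0], [1, 0, 0, -0.003, 0], [1, 0, 0, -0.002, 0], [1, 0, 0, 0, 0], [1, 0, 0, 0, 0]]]'

```text
clock: 18.5
eef_pos: [0.4494, -0.1291, 0.0301]
tcp_rot: [[0.125, 0.0, -0.992], [0.992, -0.0, 0.125], [0.0, -1.0, -0.0]]
contact_force: [0.5, -0.3, -0.2]
width: 0.0193
```

```bash
python3 go.py
```

```text
t 18.5 p [ 0.4494 -0.1291  0.0301] kyaw -0.1249 tilt [ 0.     -0.0001] F [ 0.48 -0.33 -0.21] T [-0.03  -0.15   0.048] w 0.0193 q6 -0.335
```

move_arm --increments '[[[1, 0, 0, -0.001, 0], [1, 0, 0, -0.0015, 0], [1, 0, 0, -0.0015, 0], [1, 0, 0, -0.0015, 0], [1, 0, 0, -0.0015, 0], [1, 0, 0, -0.0015, 0], [1, 0, 0, -0.0015, 0], [1, 0, 0, -0.0015, 0], [1, 0, 0, -0.0015, 0]]]'

```text
clock: 19.25
eef_pos: [0.4622, -0.1307, 0.0301]
tcp_rot: [[0.125, -0.0, -0.992], [0.992, 0.0, 0.125], [0.0, -1.0, 0.0]]
contact_force: [-0.9, 0.7, -0.5]
width: 0.0191
```

```bash
python3 go.py
```

```text
t 19.25 p [ 0.4622 -0.1307  0.0301] kyaw -0.125 tilt [0.     0.0002] F [-0.91  0.69 -0.52] T [-0.011  0.043  0.01 ] w 0.0191 q6 -0.325
```

move_arm --increments '[[[1, 0, 0, -0.0015, 0], [1, 0, 0, -0.0015, 0], [1, 0, 0, -0.0015, 0], [1, 0, 0, -0.0015, 0], [1, 0, 0, -0.0015, 0], [1, 0, 0, -0.0015, 0]]]'

```text
clock: 19.75
eef_pos: [0.4713, -0.1318, 0.0301]
tcp_rot: [[0.125, 0.0, -0.992], [0.992, 0.0, 0.125], [0.0, -1.0, -0.0]]
contact_force: [-1.3, 0.8, -0.6]
width: 0.0192
```

```bash
cat > look.py <<'E'
from h import *
from rig import arm
def tart(save=None):
    c={}
    for n in C:
        im=arm.snapshot(n);h=cv2.cvtColor(im,cv2.COLOR_BGR2HSV).astype(int)
        m=((h[...,0]>22)&(h[...,0]<36)&(h[...,1]>75)&(h[...,2]>110)).astype(np.uint8)
        k=max(cv2.findContours(m,cv2.RETR_EXTERNAL,cv2.CHAIN_APPROX_NONE)[0],key=cv2.contourArea);o=np.zeros_like(m);cv2.drawContours(o,[k],-1,1,-1)
        M=cv2.moments(o,True);c[n]=np.array([M["m10"]/M["m00"],M["m01"]/M["m00"]]);c[n+"A"]=M["m00"]
        if save: cv2.imwrite(f"pics/{save}_{n}.png",im)
    return c
if __name__=="__main__":
    c=tart();X,e=tri(c["scene"],c["top"]);s=arm.sense()
    d=X-s["eef_pos"];R=s["tcp_rot"];print("tart top",X.round(4),"err",np.round(e,2),"area",c["sceneA"],c["topA"],"rel tcp fwd",round(-R[:,2]@d,4),"left",round(R[:,0]@d,4))
E
python3 go.py; python3 look.py
```

```text
t 19.75 p [ 0.4713 -0.1318  0.0301] kyaw -0.125 tilt [ 0.     -0.0001] F [-1.32  0.78 -0.64] T [-0.045  0.104 -0.02 ] w 0.0192 q6 -0.319
tart top [ 0.6428 -0.1528  0.0283] err [0.32 0.21] area 965.0 691.0 rel tcp fwd 0.1726 left 0.0006
```

move_arm --increments '[[[1, 0, 0, -0.0015, 0], [1, 0, 0, -0.0015, 0], [1, 0, 0, -0.0015, 0], [1, 0, 0, -0.0015, 0], [1, 0, 0, -0.0015, 0], [1, 0, 0, -0.0015, 0]]]'

```text
clock: 20.35
eef_pos: [0.4801, -0.1329, 0.0301]
tcp_rot: [[0.125, -0.0, -0.992], [0.992, 0.0, 0.125], [0.0, -1.0, 0.0]]
contact_force: [-0.5, 0.5, 0.2]
width: 0.0189
```

```bash
python3 go.py; python3 look.py
```

```text
t 20.35 p [ 0.4801 -0.1329  0.0301] kyaw -0.125 tilt [0. 0.] F [-0.45  0.53  0.2 ] T [0.025 0.087 0.031] w 0.0189 q6 -0.314
tart top [ 0.6428 -0.1531  0.0283] err [0.34 0.22] area 967.0 697.0 rel tcp fwd 0.1637 left 0.0004
```

move_arm --increments '[[[1, 0, 0, -0.0015, 0], [1, 0, 0, -0.002, 0], [1, 0, 0, -0.002, 0], [1, 0, 0, -0.002, 0], [1, 0, 0, -0.002, 0], [1, 0, 0, -0.002, 0], [1, 0, 0, -0.002, 0], [1, 0, 0, -0.002, 0], [1, 0, 0, -0.002, 0], [1, 0, 0, -0.002, 0]]]'

```text
clock: 21.28
eef_pos: [0.4995, -0.1354, 0.0301]
tcp_rot: [[0.125, -0.0, -0.992], [0.992, -0.0, 0.125], [-0.0, -1.0, 0.0]]
contact_force: [-0.6, -0.4, -0.3]
width: 0.0192
```

```bash
python3 go.py; python3 look.py
```

```text
t 21.28 p [ 0.4995 -0.1354  0.0301] kyaw -0.125 tilt [-0.  0.] F [-0.64 -0.42 -0.3 ] T [-0.011  0.053  0.014] w 0.0192 q6 -0.302
tart top [ 0.6467 -0.1523  0.0336] err [0.65 0.42] area 978.0 549.0 rel tcp fwd 0.1478 left 0.0016
```

move_arm --increments '[[[1, 0, 0, -0.002, 0], [1, 0, 0, -0.002, 0], [1, 0, 0, -0.002, 0], [1, 0, 0, -0.002, 0], [1, 0, 0, -0.002, 0], [1, 0, 0, -0.002, 0], [1, 0, 0, -0.002, 0], [1, 0, 0, -0.002, 0], [1, 0, 0, -0.002, 0]]]'

```text
clock: 22.13
eef_pos: [0.5173, -0.1376, 0.03]
tcp_rot: [[0.125, -0.0, -0.992], [0.992, 0.0, 0.125], [0.0, -1.0, 0.0]]
contact_force: [-0.9, 0.0, 0.4]
width: 0.0192
```

```bash
python3 go.py; python3 look.py
```

```text
t 22.13 p [ 0.5173 -0.1376  0.03  ] kyaw -0.125 tilt [0.     0.0002] F [-0.95  0.03  0.42] T [ 0.028  0.23  -0.032] w 0.0192 q6 -0.292
tart top [ 0.6498 -0.1465  0.0364] err [4.21 2.74] area 982.0 297.0 rel tcp fwd 0.1323 left 0.0077
```

move_arm --increments '[[[1, 0, 0, -0.002, 0], [1, 0, 0, -0.002, 0], [1, 0, 0, -0.002, 0], [1, 0, 0, -0.002, 0], [1, 0, 0, -0.002, 0], [1, 0, 0, -0.002, 0], [1, 0, 0, -0.002, 0], [1, 0, 0, 0, 0], [1, 0, 0, 0, 0]]]'

```text
clock: 22.98
eef_pos: [0.5316, -0.1394, 0.0301]
tcp_rot: [[0.125, 0.001, -0.992], [0.992, -0.0, 0.125], [-0.0, -1.0, -0.001]]
contact_force: [0.8, 0.2, -1.5]
width: 0.0187
```

```bash
python3 go.py; python3 - <<'E'
from look import *
c=tart("u");s=arm.sense();R=s["tcp_rot"]
for z in(.026,.029):
    X=ground("scene",c["scene"],z);d=X-s["eef_pos"];print(z,X.round(4),"fwd",round(-R[:,2]@d,4),"left",round(R[:,0]@d,4),c["sceneA"])
im=cv2.imread("pics/u_scene.png")[215:335,225:385];cv2.imwrite("pics/u1.png",cv2.resize(im,(800,600),interpolation=cv2.INTER_CUBIC))
E
```

```text
t 22.98 p [ 0.5316 -0.1394  0.0301] kyaw -0.1249 tilt [-0.     -0.0007] F [ 0.77  0.16 -1.47] T [-0.036 -0.157 -0.044] w 0.0187 q6 -0.284
0.026 [ 0.6402 -0.1524  0.026 ] fwd 0.1096 left 0.0006 989.0
0.029 [ 0.6423 -0.1527  0.029 ] fwd 0.1117 left 0.0006 989.0
```

View pics/u1.png

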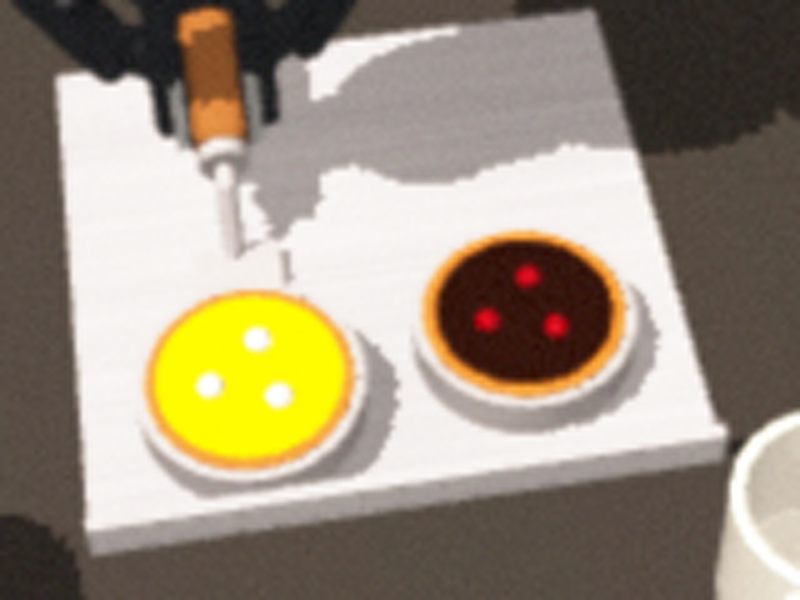

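move_arm --increments '[[[1, 0, 0, -0.002, 0], [1, 0, 0, -0.002, 0], [1, 0, 0, 0, 0], [1, 0, -0.001, 0, 0], [1, 0, -0.001, 0.0005, 0], [1, 0, -0.0015, 0.0005, 0], [1, 0, -0.0015, 0.0005, 0], [1, 0, -0.002, 0.0005, 0], [1, 0, -0.002, 0, 0], [1, 0, -0.002, 0, 0], [1, 0, -0.001, 0, 0], [1, 0, 0, 0, 0], [1, 0, 0, 0, 0]]]'

```text
clock: 24.17
eef_pos: [0.5331, -0.1396, 0.0422]
tcp_rot: [[0.125, 0.0, -0.992], [0.992, -0.0, 0.125], [-0.0, -1.0, -0.0]]
contact_force: [0.4, -0.5, -2.7]
width: 0.019
```

```bash
python3 go.py; python3 - <<'E'
from look import *
c=tart("u");s=arm.sense();R=s["tcp_rot"]
for z in(.026,.037):
    X=ground("scene",c["scene"],z);d=X-s["eef_pos"];print(z,X.round(4),"fwd",round(-R[:,2]@d,4),"left",round(R[:,0]@d,4),c["scene"],c["sceneA"])
E
```

```text
t 24.17 p [ 0.5331 -0.1396  0.0422] kyaw -0.125 tilt [-0.0001 -0.0002] F [ 0.41 -0.55 -2.71] T [-0.029  0.176  0.027] w 0.019 q6 -0.283
0.026 [ 0.6294 -0.1511  0.026 ] fwd 0.0971 left 0.0005 [273.82817183 284.98601399] 1001.0
0.037 [ 0.6373 -0.1521  0.037 ] fwd 0.1051 left 0.0005 [273.82817183 284.98601399] 1001.0
```

move_arm --increments '[[[1, 0, -0.002, 0, 0], [1, 0, -0.004, 0, 0], [1, 0, -0.006, 0, 0], [1, 0, -0.008, 0, 0], [1, 0, -0.009, 0, 0], [1, 0, -0.009, 0, 0], [1, 0, -0.009, 0, 0], [1, 0, -0.009, 0, 0], [1, 0, -0.008, 0, 0], [1, 0, -0.006, 0, 0], [1, 0, -0.004, 0, 0], [1, 0, -0.002, 0, 0], [1, 0, 0, 0, 0]]]'

```text
clock: 25.35
eef_pos: [0.5331, -0.1397, 0.1184]
tcp_rot: [[0.125, 0.0, -0.992], [0.992, -0.0, 0.125], [-0.0, -1.0, -0.0]]
contact_force: [0.5, 0.4, -2.6]
width: 0.0189
```

```bash
python3 go.py 0.417 0.214 0.115 0.118
```

```text
t 25.35 p [ 0.5331 -0.1397  0.1184] kyaw -0.1251 tilt [-0.0001 -0.0003] F [ 0.46  0.35 -2.55] T [-0.052  0.092  0.058] w 0.0189 q6 -0.283
turn -0.2431 delta in present tool axes [0.3364 0.0033 0.1593]
after turn: x 0.3649 y 0.0034 z 0.0737
```

move_arm --increments '[[[1, 0, 0, 0.001, -0.006], [1, 0, 0, 0.003, -0.014], [1, 0, 0, 0.005, -0.02], [1, 0, 0, 0.0065, -0.024], [1, 0, 0, 0.0075, -0.026], [1, 0, 0, 0.0075, -0.026], [1, 0, 0, 0.0075, -0.026], [1, 0, 0, 0.0075, -0.026], [1, 0, 0, 0.0075, -0.025], [1, 0, 0, 0.0065, -0.02], [1, 0, 0, 0.005, -0.014], [1, 0, 0, 0.003, -0.01], [1, 0, 0, 0.001, -0.006], [1, 0, 0, 0, 0]]]'

```text
clock: 26.52
eef_pos: [0.4646, -0.139, 0.1181]
tcp_rot: [[-0.118, 0.0, -0.993], [0.993, -0.0, -0.118], [-0.0, -1.0, -0.0]]
contact_force: [0.3, 0.7, -2.0]
width: 0.0195
```

move_arm --increments '[[[1, 0.003, 0, 0, 0], [1, 0.007, 0, 0, 0], [1, 0.011, 0, 0, 0], [1, 0.014, 0, 0, 0], [1, 0.016, 0, 0, 0], [1, 0.017, 0, 0, 0], [1, 0.017, 0, 0, 0], [1, 0.017, 0, 0, 0], [1, 0.017, 0, 0, 0], [1, 0.017, 0, 0, 0], [1, 0.017, 0, 0, 0], [1, 0.017, 0, 0, 0], [1, 0.017, 0, 0, 0], [1, 0.017, 0, 0, 0], [1, 0.017, 0, 0, 0], [1, 0.017, 0, 0, 0], [1, 0.016, 0, 0, 0], [1, 0.013, 0, 0, 0], [1, 0.009, 0, 0, 0], [1, 0.004, 0, 0, 0]]]'

```text
clock: 28.18
eef_pos: [0.4311, 0.1406, 0.1181]
tcp_rot: [[-0.119, -0.0, -0.993], [0.993, 0.0, -0.119], [0.0, -1.0, 0.0]]
contact_force: [0.1, 0.5, -2.7]
width: 0.0195
```

```bash
python3 go.py 0.417 0.214 0.115 0.118; python3 look.py
```

```text
t 28.18 p [0.4311 0.1406 0.1181] kyaw 0.1197 tilt [0.0003 0.0001] F [ 0.13  0.48 -2.66] T [-0.022  0.09  -0.034] w 0.0195 q6 0.01
turn 0.0017 delta in present tool axes [0.0745 0.0031 0.0053]
after turn: x 0.0745 y 0.0031 z 0.0054
tart top [0.5394 0.1538 0.1187] err [0.42 0.33] area 700.0 865.0 rel tcp fwd 0.1088 left 0.0011
```

```bash
python3 go.py 0.4152 0.2132 0.07 0.118
```

```text
t 28.28 p [0.4315 0.1398 0.1181] kyaw 0.1194 tilt [-0.      0.0001] F [-0.04 -0.63 -2.45] T [ 0.006  0.107 -0.01 ] w 0.0193 q6 0.008
turn 0.0014 delta in present tool axes [0.0749 0.0481 0.0074]
after turn: x 0.0748 y 0.0481 z 0.0075
```

move_arm --increments '[[[1, 0.002, 0, 0.0003, 0], [1, 0.004, 0, 0.0006, 0], [1, 0.007, 0, 0.0007, 0], [1, 0.009, 0, 0.001, 0], [1, 0.01, 0, 0.001, 0], [1, 0.01, 0.002, 0.001, 0.0017], [1, 0.01, 0.004, 0.001, 0], [1, 0.009, 0.006, 0.0007, 0], [1, 0.007, 0.008, 0.0005, 0], [1, 0.004, 0.008, 0.0004, 0], [1, 0.0016, 0.008, 0, 0], [1, 0, 0.006, 0, 0], [1, 0, 0.004, 0, 0], [1, 0, 0.002, 0, 0], [1, 0, 0, 0, 0], [1, 0, 0, 0, 0]]]'

```text
clock: 29.62
eef_pos: [0.4162, 0.211, 0.0702]
tcp_rot: [[-0.115, 0.0, -0.993], [0.993, 0.0, -0.115], [-0.0, -1.0, -0.0]]
contact_force: [-0.1, 0.1, -3.1]
width: 0.019
```

```bash
python3 go.py 0.4152 0.2132 0.07 0.118; cat > al.py <<'E'
from look import *
s=arm.sense();R=s["tcp_rot"];p=s["eef_pos"]
c=tart("a");X,e=tri(c["scene"],c["top"]);print("tri",X.round(4),np.round(e,2),c["sceneA"],c["topA"])
ztop=p[2]-.0225+.022
B=dict(top=(.5238,.2267),scene=(.5212,.2283))
for z in(ztop-.002,ztop,ztop+.002):
    for n in C:
        d=ground(n,c[n],z)-np.r_[B[n],z];print(n,"z",round(z,4),"tart-recess fwd",round(-R[:,2]@d,4),"left",round(R[:,0]@d,4))
E
python3 al.py
```

```text
t 29.62 p [0.4162 0.211  0.0702] kyaw 0.1157 tilt [-0.     -0.0001] F [-0.1   0.15 -3.14] T [-0.032  0.115  0.012] w 0.019 q6 0.173
turn -0.0023 delta in present tool axes [0.0023 0.0002 0.0008]
after turn: x 0.0023 y 0.0002 z 0.0008
tri [0.5248 0.224  0.0711] [0.38 0.31] 622.0 794.0
scene z 0.0677 tart-recess fwd 0.0003 left -0.0011
top z 0.0677 tart-recess fwd 0.0007 left -0.0025
scene z 0.0697 tart-recess fwd 0.002 left -0.0028
top z 0.0697 tart-recess fwd 0.0005 left -0.003
scene z 0.0717 tart-recess fwd 0.0037 left -0.0044
top z 0.0717 tart-recess fwd 0.0002 left -0.0035
```

move_arm --increments '[[[1, 0.0009, 0.002, 0.0002, -0.001], [1, 0.0009, 0.003, 0.0003, -0.001], [1, 0.0009, 0.004, 0.0002, 0], [1, 0, 0.004, 0, 0], [1, 0, 0.003, 0, 0], [1, 0, 0.0015, 0, 0], [1, 0, 0, 0, 0], [1, 0, 0, 0, 0]]]'

```text
clock: 30.38
eef_pos: [0.415, 0.2139, 0.0525]
tcp_rot: [[-0.118, -0.0, -0.993], [0.993, -0.0, -0.118], [-0.0, -1.0, 0.0]]
contact_force: [0.4, 0.4, -2.9]
width: 0.0197
```

```bash
python3 go.py; python3 al.py; python3 -c "
import cv2,numpy as np
a=cv2.imread('pics/a_top.png')[235:315,140:240];b=cv2.imread('pics/a_scene.png')[150:250,380:505]
cv2.imwrite('pics/a1.png',np.hstack([cv2.resize(a,(400,320),interpolation=2),cv2.resize(b,(400,320),interpolation=2)]))"
```

```text
t 30.38 p [0.415  0.2139 0.0525] kyaw 0.1183 tilt [-0.      0.0002] F [ 0.41  0.41 -2.86] T [ 0.046  0.165 -0.009] w 0.0197 q6 0.178
tri [0.5235 0.2272 0.0535] [0.34 0.28] 609.0 765.0
scene z 0.05 tart-recess fwd -0.0006 left 0.0022
top z 0.05 tart-recess fwd -0.0002 left 0.0009
scene z 0.052 tart-recess fwd 0.0011 left 0.0005
top z 0.052 tart-recess fwd -0.0004 left 0.0004
scene z 0.054 tart-recess fwd 0.0027 left -0.0011
top z 0.054 tart-recess fwd -0.0007 left -0.0001
```

View pics/a1.png

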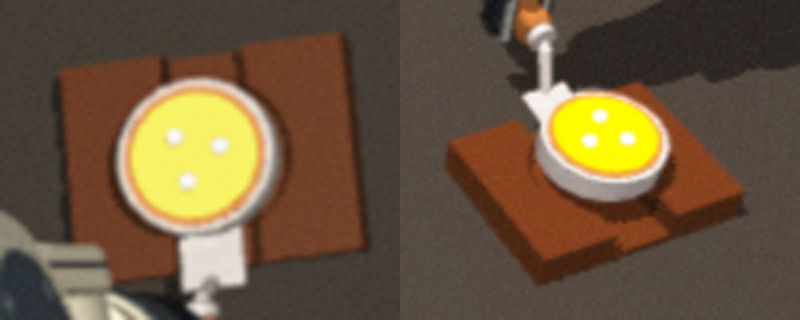

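move_arm --increments '[[[1, 0, 0.0015, 0, 0], [1, 0, 0.0015, 0, 0], [1, 0, 0.0015, 0, 0], [1, 0, 0.001, 0, 0], [1, 0, 0.001, 0, 0], [1, 0, 0.001, 0, 0], [1, 0, 0.001, 0, 0], [1, 0, 0.001, 0, 0], [1, 0, 0.001, 0, 0], [1, 0, 0, 0, 0]]]'

```text
clock: 31.32
eef_pos: [0.415, 0.2139, 0.0419]
tcp_rot: [[-0.118, -0.0, -0.993], [0.993, -0.0, -0.118], [-0.0, -1.0, 0.0]]
contact_force: [-0.3, 0.1, -2.6]
width: 0.0193
```

move_arm --increments '[[[1, 0, 0.001, 0, 0], [1, 0, 0.001, 0, 0], [1, 0, 0.001, 0, 0], [1, 0, 0.0008, 0, 0], [1, 0, 0, 0, 0], [1, 0, 0, 0, 0]]]'

```text
clock: 31.82
eef_pos: [0.415, 0.2139, 0.0383]
tcp_rot: [[-0.118, 0.0, -0.993], [0.993, 0.0, -0.118], [0.0, -1.0, -0.0]]
contact_force: [0.0, -0.7, -1.4]
width: 0.0194
```

```bash
python3 go.py; python3 al.py
```

```text
t 31.82 p [0.415  0.2139 0.0383] kyaw 0.1183 tilt [ 0. -0.] F [ 0.04 -0.69 -1.36] T [0.012 0.001 0.062] w 0.0194 q6 0.178
tri [0.5232 0.2262 0.0419] [0.35 0.28] 613.0 766.0
scene z 0.0358 tart-recess fwd -0.0031 left 0.0033
top z 0.0358 tart-recess fwd -0.0003 left 0.0006
scene z 0.0378 tart-recess fwd -0.0014 left 0.0017
top z 0.0378 tart-recess fwd -0.0005 left 0.0001
scene z 0.0398 tart-recess fwd 0.0002 left 0.0001
top z 0.0398 tart-recess fwd -0.0007 left -0.0004
```

move_arm --increments '[[[1, 0, 0.001, 0, 0], [1, 0, 0.001, 0, 0], [1, 0, 0.001, 0, 0], [1, 0, 0, 0, 0], [1, 0, 0, 0, 0]]]'

```text
clock: 32.33
eef_pos: [0.4149, 0.2139, 0.0352]
tcp_rot: [[-0.118, -0.0, -0.993], [0.993, -0.0, -0.118], [-0.0, -1.0, 0.0]]
contact_force: [0.6, 0.2, -2.1]
width: 0.0194
```

```bash
python3 go.py; python3 al.py;  python3 - <<'E'
from h import *
import cv2
a=cv2.imread('pics/a_top.png')[235:315,140:240];b=cv2.imread('pics/a_scene.png')[150:250,380:505]
o=np.hstack([cv2.resize(a,(400,320),interpolation=2),cv2.resize(b,(400,320),interpolation=2)])
th=np.linspace(0,6.283,60)
def dr(z,r,col):
    P=np.c_[.5235+r*np.cos(th),.2269+r*np.sin(th),th*0+z]
    for n,(x0,y0,sx,ox) in dict(top=(140,235,4,0),scene=(380,150,3.2,400)).items():
        q=(proj(n,P)+.5-[x0,y0])*sx+[ox,0];cv2.polylines(o,[np.int32(q*16)],True,col,1,cv2.LINE_AA,4)
dr(.036,.040,(0,255,0));dr(.039,.040,(255,0,255))
cv2.imwrite('pics/a2.png',o)
E
```

```text
t 32.33 p [0.4149 0.2139 0.0352] kyaw 0.1183 tilt [-0.      0.0002] F [ 0.59  0.16 -2.06] T [-0.006  0.021  0.001] w 0.0194 q6 0.178
tri [0.5233 0.2262 0.042 ] [0.35 0.28] 613.0 766.0
scene z 0.0327 tart-recess fwd -0.0056 left 0.0058
top z 0.0327 tart-recess fwd 0.0002 left 0.0013
scene z 0.0347 tart-recess fwd -0.004 left 0.0042
top z 0.0347 tart-recess fwd -0.0001 left 0.0008
scene z 0.0367 tart-recess fwd -0.0023 left 0.0026
top z 0.0367 tart-recess fwd -0.0003 left 0.0003
```

View pics/a2.png

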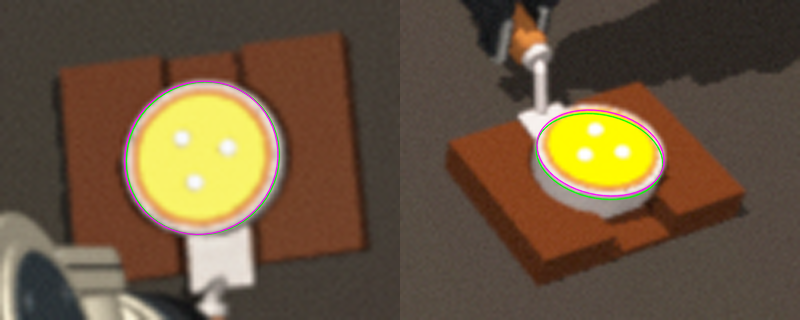

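move_arm --increments '[[[1, 0, 0, 0.002, 0], [1, 0, 0, 0.004, 0], [1, 0, 0, 0.005, 0], [1, 0, 0, 0.006, 0], [1, 0, 0, 0.006, 0], [1, 0, 0, 0.006, 0], [1, 0, 0, 0.006, 0], [1, 0, 0, 0.006, 0], [1, 0, 0, 0.006, 0], [1, 0, 0, 0.006, 0], [1, 0, 0, 0.006, 0], [1, 0, 0, 0.006, 0], [1, 0, 0, 0.006, 0], [1, 0, 0, 0.006, 0], [1, 0, 0, 0.005, 0], [1, 0, 0, 0.004, 0], [1, 0, 0, 0.002, 0], [1, 0, 0, 0, 0]]]'

```text
clock: 33.93
eef_pos: [0.3272, 0.2035, 0.0353]
tcp_rot: [[-0.118, -0.0, -0.993], [0.993, 0.0, -0.118], [0.0, -1.0, 0.0]]
contact_force: [-0.2, -0.3, -1.0]
width: 0.0192
```

```bash
python3 go.py; python3 al.py
```

```text
t 33.93 p [0.3272 0.2035 0.0353] kyaw 0.1185 tilt [0. 0.] F [-0.17 -0.26 -1.03] T [-0.028  0.012 -0.03 ] w 0.0192 q6 0.219
tri [0.5232 0.2262 0.0419] [0.34 0.27] 612.0 767.0
scene z 0.0328 tart-recess fwd -0.0055 left 0.0056
top z 0.0328 tart-recess fwd 0.0001 left 0.0013
scene z 0.0348 tart-recess fwd -0.0039 left 0.004
top z 0.0348 tart-recess fwd -0.0001 left 0.0008
scene z 0.0368 tart-recess fwd -0.0022 left 0.0024
top z 0.0368 tart-recess fwd -0.0003 left 0.0003
```

move_arm --increments '[[[1, 0, 0, 0.005, 0], [1, 0, 0, 0.007, 0], [1, 0, -0.01, 0, 0], [1, 0, -0.02, 0, 0], [1, 0, -0.025, 0, 0], [1, 0, -0.025, 0, 0.02], [1, 0, -0.025, 0, 0.05], [1, 0, -0.015, 0, 0.05], [1, 0, -0.005, 0, 0.05], [1, 0, 0, 0, 0.05], [1, 0, 0, 0, 0.05], [1, 0, 0, 0, 0], [1, 0, 0, 0, 0]]]'

```text
clock: 35.12
eef_pos: [0.3152, 0.202, 0.1601]
tcp_rot: [[0.15, -0.0, -0.989], [0.989, -0.0, 0.15], [-0.0, -1.0, 0.0]]
contact_force: [-0.2, -0.4, -2.0]
width: 0.0192
```

```bash
python3 go.py 0.4625 -0.3845 0.16 -0.15; python3 al.py | head -1
```

```text
t 35.12 p [0.3152 0.202  0.1601] kyaw -0.1501 tilt [-0.0002  0.0004] F [-0.15 -0.42 -1.96] T [ 0.04  -0.021 -0.006] w 0.0192 q6 0.495
turn -0.0001 delta in present tool axes [-5.579e-01  1.000e-04 -2.334e-01]
after turn: x -0.5579 y 0.0001 z -0.2333
tri [0.5233 0.2262 0.042 ] [0.35 0.28] 614.0 765.0
```

move_arm --increments '[[[1, -0.01, 0, -0.008, 0], [1, -0.02, 0, -0.012, 0], [1, -0.03, 0, -0.014, 0], [1, -0.031, 0, -0.014, 0], [1, -0.031, 0, -0.014, 0], [1, -0.031, 0, -0.014, 0], [1, -0.031, 0, -0.014, 0], [1, -0.031, 0, -0.014, 0], [1, -0.031, 0, -0.014, 0], [1, -0.031, 0, -0.014, 0], [1, -0.031, 0, -0.014, 0], [1, -0.031, 0, -0.014, 0], [1, -0.031, 0, -0.014, 0], [1, -0.031, 0, -0.012, 0], [1, -0.031, 0, -0.012, 0], [1, -0.031, 0, -0.01, 0], [1, -0.031, 0, -0.008, 0], [1, -0.03, 0, -0.005, 0], [1, -0.02, 0, -0.002, 0], [1, -0.0139, 0, 0, 0]]]'

```text
clock: 36.88
eef_pos: [0.4516, -0.3852, 0.1594]
tcp_rot: [[0.151, -0.001, -0.988], [0.988, 0.001, 0.151], [0.0, -1.0, 0.001]]
contact_force: [-0.7, -0.5, -2.1]
width: 0.019
```

move_arm --increments '[[[1, 0, 0, 0, 0], [1, 0, 0, 0, 0], [1, 0, 0, 0, 0]]]'

```text
clock: 37.13
eef_pos: [0.4517, -0.3821, 0.1602]
tcp_rot: [[0.15, -0.0, -0.989], [0.989, 0.001, 0.15], [0.001, -1.0, 0.001]]
contact_force: [0.0, -1.2, -0.9]
width: 0.019
```

```bash
python3 go.py 0.4625 -0.3845 0.034 -0.15
```

```text
t 37.13 p [ 0.4517 -0.3821  0.1602] kyaw -0.151 tilt [0.0008 0.0005] F [ 0.02 -1.18 -0.9 ] T [ 0.064 -0.041  0.054] w 0.019 q6 -0.693
turn -0.001 delta in present tool axes [-0.0009  0.1261 -0.0111]
after turn: x -0.0008 y 0.1262 z -0.0111
```

move_arm --increments '[[[1, -0.0008, 0.01, -0.004, 0], [1, 0, 0.02, -0.004, 0], [1, 0, 0.022, -0.003, 0], [1, 0, 0.022, 0, 0], [1, 0, 0.02, 0, 0], [1, 0, 0.014, 0, 0], [1, 0, 0.009, 0, 0], [1, 0, 0.006, 0, 0], [1, 0, 0.003, 0, 0], [1, 0, 0, 0, 0], [1, 0, 0, 0, 0]]]'

```text
clock: 38.05
eef_pos: [0.463, -0.3857, 0.035]
tcp_rot: [[0.151, 0.001, -0.989], [0.989, -0.001, 0.151], [-0.001, -1.0, -0.001]]
contact_force: [0.4, 0.0, -1.1]
width: 0.0192
```

move_arm --increments '[[[1, 0, 0.001, 0, 0], [1, 0, 0.001, 0, 0], [1, 0, 0, 0, 0]]]'

```text
clock: 38.3
eef_pos: [0.4627, -0.3857, 0.0326]
tcp_rot: [[0.151, 0.0, -0.989], [0.989, -0.001, 0.151], [-0.0, -1.0, -0.001]]
contact_force: [0.2, -0.5, -1.7]
width: 0.0194
```

move_arm --increments '[[[1, 0, 0.001, 0, 0], [1, 0, 0.0005, 0, 0], [1, 0, 0, 0, 0]]]'

```text
clock: 38.55
eef_pos: [0.4625, -0.3855, 0.0307]
tcp_rot: [[0.151, -0.0, -0.989], [0.989, 0.0, 0.151], [0.0, -1.0, 0.0]]
contact_force: [0.0, -0.4, -2.0]
width: 0.0195
```

move_arm --increments '[[[1, 0, 0.0005, 0, 0], [1, 0, 0.0005, 0, 0], [1, 0, 0.0005, 0, 0], [1, 0, 0, 0, 0]]]'

```text
clock: 38.88
eef_pos: [0.4626, -0.3856, 0.0294]
tcp_rot: [[0.151, 0.0, -0.989], [0.989, -0.0, 0.151], [-0.0, -1.0, -0.0]]
contact_force: [-0.5, 0.2, 1.7]
width: 0.0189
```

move_arm --increments '[[[1, 0, 0.0005, 0, 0], [1, 0, 0, 0, 0]]]'

```text
clock: 39.05
eef_pos: [0.4627, -0.3857, 0.0292]
tcp_rot: [[0.151, 0.001, -0.989], [0.989, -0.001, 0.151], [-0.0, -1.0, -0.001]]
contact_force: [-1.3, 1.3, 4.3]
width: 0.019
```

Root on the ridge as predicted; loosen slowly so the tail settles on the saddle.

move_arm --increments '[[[0.54, 0, 0, 0, 0], [0.5, 0, 0, 0, 0], [0.46, 0, 0, 0, 0], [0.42, 0, 0, 0, 0], [0.38, 0, 0, 0, 0], [0.36, 0, 0, 0, 0], [0.36, 0, 0, 0, 0], [0.36, 0, 0, 0, 0], [0.36, 0, 0, 0, 0]]]'

```text
clock: 39.8
eef_pos: [0.4626, -0.3855, 0.0288]
tcp_rot: [[0.151, 0.0, -0.989], [0.989, 0.0, 0.151], [0.0, -1.0, -0.0]]
contact_force: [-0.1, 0.5, -0.6]
width: 0.0277
```

```bash
python3 go.py; python3 - <<'E'
from h import *
im={n:arm.snapshot(n) for n in C}
h=cv2.cvtColor(im["scene"],cv2.COLOR_BGR2HSV).astype(int)
o=np.hstack([cv2.resize(im["top"][225:350,440:530],(432,600),interpolation=2),cv2.resize(im["scene"][200:320,100:172],(360,600),interpolation=2)]);cv2.imwrite("pics/r2.png",o)
E
```

```text
t 39.8 p [ 0.4626 -0.3855  0.0288] kyaw -0.1517 tilt [ 0. -0.] F [-0.09  0.54 -0.55] T [-0.009  0.011 -0.07 ] w 0.0277 q6 -0.682
```

move_arm --increments '[[[0.2, 0, 0, 0, 0], [0, 0, 0, 0, 0], [-0.3, 0, 0, 0, 0], [-0.6, 0, 0, 0, 0], [-0.6, 0, 0, 0, 0], [-0.6, 0, -0.005, 0, 0], [-0.6, 0, -0.015, 0, 0], [-0.6, 0, -0.025, 0, 0], [-0.6, 0, -0.03, 0, 0], [-0.6, 0, -0.03, 0, 0], [-0.6, 0, -0.03, 0, 0], [-0.6, 0, -0.015, 0.01, 0], [-0.6, 0, 0, 0.03, 0], [-0.6, 0, 0, 0.03, 0], [-0.6, 0, 0, 0.03, 0], [-0.6, 0, 0, 0.02, 0], [-0.6, 0, 0, 0, 0], [-0.6, 0, 0, 0, 0]]]'

```text
clock: 41.4
eef_pos: [0.3433, -0.3675, 0.1797]
tcp_rot: [[0.153, 0.001, -0.988], [0.988, -0.001, 0.153], [-0.001, -1.0, -0.001]]
contact_force: [-0.7, 0.3, 0.6]
width: 0.0684
```

```bash
python3 go.py; cat > chk.py <<'E'
from h import *
def cen(m):
    M=cv2.moments(m.astype(np.uint8),True);return np.array([M["m10"]/M["m00"],M["m01"]/M["m00"]])
def big(m):
    k=max(cv2.findContours(m.astype(np.uint8),cv2.RETR_EXTERNAL,cv2.CHAIN_APPROX_NONE)[0],key=cv2.contourArea);o=np.zeros(m.shape,np.uint8);cv2.drawContours(o,[k],-1,1,-1);return o
now={n:arm.snapshot(n) for n in C};old={n:cv2.imread(f"pics/{n}0.png") for n in C}
Rk=dict(top=(455,225,505,350),scene=(105,195,165,320));Rb=dict(top=(468,222,500,268),scene=(105,270,147,322))
for tag,I in(("old",old),("now",now)):
    P={}
    for n in C:
        h=cv2.cvtColor(I[n],cv2.COLOR_BGR2HSV).astype(int);r=Rk[n];z=np.zeros((480,640),bool);z[r[1]:r[3],r[0]:r[2]]=1
        m=big((h[...,1]>70)&(h[...,0]<22)&(h[...,2]>60)&z);c=cen(m);pts=np.argwhere(m)[:,::-1].astype(np.float32);d=cv2.fitLine(pts,cv2.DIST_L2,0,.01,.01).ravel()[:2];t=(pts-c)@d
        a,b=[ground(n,c+d*x,.042) for x in(t.min()-.5,t.max()+.5)]
        if a[0]>b[0]:a,b=b,a
        r=Rb[n];z[:]=0;z[r[1]:r[3],r[0]:r[2]]=1;mb=big((h[...,2]>100)&(h[...,1]<60)&z);pb=np.argwhere(mb)[:,::-1]
        tip=ground(n,pb[pb[:,1].argmin()] if n=="top" else pb[pb[:,1].argmax()],.012)
        P[n]=c;print(tag,n,"handle c",c.round(1),m.sum(),"front",b[:2].round(4),"rear",a[:2].round(4),"yaw",round(np.arctan2(b[1]-a[1],b[0]-a[0]),3),"blade tip",tip[:2].round(4),"blade bbox",pb.min(0),pb.max(0))
    print(tag,"handle mid",tri(P["scene"],P["top"]))
for n in C:
    cv2.imwrite(f"pics/end_{n}.png",now[n])
E
python3 chk.py; python3 al.py|head -1
```

```text
t 41.4 p [ 0.3433 -0.3675  0.1797] kyaw -0.1532 tilt [-0.0009 -0.0009] F [-0.7   0.3   0.59] T [ 0.056 -0.02  -0.048] w 0.0684 q6 -0.833
old scene handle c [132.6 225.2] 584 front [ 0.4827 -0.3893] rear [ 0.363  -0.3681] yaw -0.175 blade tip [ 0.6006 -0.4253] blade bbox [113 270] [146 315]
old top handle c [483.  312.7] 534 front [ 0.4886 -0.3899] rear [ 0.3792 -0.3704] yaw -0.176 blade tip [ 0.6104 -0.3936] blade bbox [474 230] [494 267]
old handle mid (array([ 0.43265265, -0.3775293 ,  0.04878638]), [np.float64(0.10532600537643347), np.float64(0.08152524456724786)])
now scene handle c [132.1 223.7] 589 front [ 0.4782 -0.3892] rear [ 0.3588 -0.3701] yaw -0.159 blade tip [ 0.5974 -0.422 ] blade bbox [114 270] [146 313]
now top handle c [483.5 315.3] 542 front [ 0.4843 -0.3895] rear [ 0.3726 -0.372 ] yaw -0.155 blade tip [ 0.606  -0.3933] blade bbox [475 232] [493 267]
now handle mid (array([ 0.42756187, -0.37844887,  0.04828933]), [np.float64(0.06803717308987699), np.float64(0.05290654309290346)])
tri [0.5233 0.2262 0.0419] [0.34 0.27] 612.0 768.0
```

```bash
python3 - <<'E'
from h import *
th=np.linspace(0,2*np.pi,72,endpoint=False);ci=lambda z:np.c_[.04*np.cos(th),.04*np.sin(th),0*th+z]
for n in C:
    im=cv2.imread(f"pics/end_{n}.png");h=cv2.cvtColor(im,cv2.COLOR_BGR2HSV).astype(int)
    B=dict(top=(.5238,.2267),scene=(.5212,.2283))[n]
    ref=fill(n,[np.r_[ci(.02),ci(.045)]],[*B,0],0);w=cv2.dilate((ref>0).astype(np.uint8),np.ones((15,15)))
    g=im[...,1].astype(float)   # green: tin/filling bright, wood dark
    m=np.clip((g-75)/50,0,1);M=(m>.5).astype(np.uint8);k=max(cv2.findContours(M*w,cv2.RETR_EXTERNAL,cv2.CHAIN_APPROX_NONE)[0],key=cv2.contourArea);o=np.zeros_like(M);cv2.drawContours(o,[k],-1,1,-1)
    f=lambda q:(np.abs(fill(n,[np.r_[ci(.024),ci(q[2])]],[q[0],q[1],0],0)-o)*w).sum()
    x0=np.array([*B,.038]);r=minimize(f,x0,method="Nelder-Mead",options=dict(initial_simplex=np.vstack([x0,x0+[.004,0,0],x0+[0,.004,0],x0+[0,0,.005]]),xatol=1e-5,fatol=.05))
    print(n,r.x.round(4),"err",round(r.fun,1),"of",o.sum(),"vs board",B)
    for zt in(.034,.036,.038,.040,.042):
        rr=minimize(lambda q:f([*q,zt]),r.x[:2],method="Nelder-Mead",options=dict(xatol=1e-5,fatol=.05));print("  rim",zt,round(rr.fun,1),rr.x.round(4))
E
```

```text
scene [0.5243 0.2259 0.0458] err 35.3 of 1155 vs board (0.5212, 0.2283)
  rim 0.034 187.7 [0.5204 0.2289]
  rim 0.036 156.7 [0.5211 0.2289]
  rim 0.038 126.1 [0.5216 0.2281]
  rim 0.04 95.0 [0.5219 0.2279]
  rim 0.042 65.9 [0.5224 0.2273]
top [0.5234 0.2267 0.0413] err 30.8 of 1249 vs board (0.5238, 0.2267)
  rim 0.034 55.3 [0.5238 0.2276]
  rim 0.036 45.7 [0.5235 0.2276]
  rim 0.038 37.0 [0.5236 0.227 ]
  rim 0.04 31.6 [0.5235 0.2267]
  rim 0.042 30.7 [0.5234 0.2265]
```

```bash
python3 - <<'E'
from h import *
th=np.linspace(0,2*np.pi,72,endpoint=False);ci=lambda z,r=.04,t=th:np.c_[r*np.cos(t),r*np.sin(t),0*t+z]
def parts(zt):
    b=zt-.02;a=np.concatenate([np.linspace(-.57,.57,13)+.117])
    return [np.r_[ci(.024),ci(zt)],np.r_[ci(.024,t=a),ci(b+.0025,t=a)],np.r_[ci(b+.0025,t=a),ci(b,.0365,t=a)]]
for n in C:
    im=cv2.imread(f"pics/end_{n}.png");B=dict(top=(.5238,.2267),scene=(.5212,.2283))[n]
    ref=fill(n,parts(.04),[*B,0],0);w=cv2.dilate((ref>0).astype(np.uint8),np.ones((15,15)))
    g=im[...,1].astype(float)
    for thr in(80,100,120):
        M=(g>thr).astype(np.uint8);k=max(cv2.findContours(M*w,cv2.RETR_EXTERNAL,cv2.CHAIN_APPROX_NONE)[0],key=cv2.contourArea);o=np.zeros_like(M);cv2.drawContours(o,[k],-1,1,-1)
        out=[]
        for zt in(.034,.036,.038,.040,.042,.044):
            f=lambda q:(np.abs(fill(n,parts(zt),[q[0],q[1],0],0)-o)*w).sum()
            rr=minimize(f,B,method="Nelder-Mead",options=dict(initial_simplex=np.array([[0,0],[.004,0],[0,.004]])+B,xatol=1e-5,fatol=.05));out.append((zt,round(rr.fun,1),*rr.x.round(4)))
        print(n,thr,o.sum(),*out,sep="\n   ")
E
```

```text
scene
   80
   1203
   (0.034, np.float64(196.1), np.float64(0.5182), np.float64(0.2295))
   (0.036, np.float64(174.1), np.float64(0.52), np.float64(0.2288))
   (0.038, np.float64(150.8), np.float64(0.5213), np.float64(0.2275))
   (0.04, np.float64(127.7), np.float64(0.5227), np.float64(0.2267))
   (0.042, np.float64(103.9), np.float64(0.5239), np.float64(0.226))
   (0.044, np.float64(72.0), np.float64(0.5238), np.float64(0.226))
scene
   100
   1155
   (0.034, np.float64(152.8), np.float64(0.5164), np.float64(0.2316))
   (0.036, np.float64(130.8), np.float64(0.5175), np.float64(0.2312))
   (0.038, np.float64(109.6), np.float64(0.5193), np.float64(0.2299))
   (0.04, np.float64(88.2), np.float64(0.5208), np.float64(0.2287))
   (0.042, np.float64(65.7), np.float64(0.5222), np.float64(0.2278))
   (0.044, np.float64(42.6), np.float64(0.5232), np.float64(0.2265))
scene
   120
   1123
   (0.034, np.float64(126.3), np.float64(0.5159), np.float64(0.2314))
   (0.036, np.float64(105.0), np.float64(0.5173), np.float64(0.2308))
   (0.038, np.float64(86.0), np.float64(0.5188), np.float64(0.2296))
[... 800 characters left out ...]
038, np.float64(37.2), np.float64(0.5236), np.float64(0.2271))
   (0.04, np.float64(31.8), np.float64(0.5235), np.float64(0.2268))
   (0.042, np.float64(30.7), np.float64(0.5233), np.float64(0.2266))
   (0.044, np.float64(33.5), np.float64(0.5233), np.float64(0.2262))
top
   120
   1220
   (0.034, np.float64(35.9), np.float64(0.5239), np.float64(0.2277))
   (0.036, np.float64(32.2), np.float64(0.5237), np.float64(0.2276))
   (0.038, np.float64(30.3), np.float64(0.5237), np.float64(0.2272))
   (0.04, np.float64(31.8), np.float64(0.5235), np.float64(0.2268))
   (0.042, np.float64(38.1), np.float64(0.5235), np.float64(0.2266))
   (0.044, np.float64(45.7), np.float64(0.5233), np.float64(0.2262))
```

```bash
python3 - <<'E'
from h import *
th=np.linspace(0,2*np.pi,90,endpoint=False)
def ell(n,x,y,z,r,a,b,S=8):
    P=np.c_[x+r*np.cos(th),y+r*np.sin(th),z+r*(a*np.cos(th)+b*np.sin(th))];q=proj(n,P);c=cv2.convexHull(np.float32(q)).reshape(-1,2)
    return q
def mask(im):
    h=cv2.cvtColor(im,cv2.COLOR_BGR2HSV).astype(int);m=((h[...,0]>22)&(h[...,0]<36)&(h[...,1]>75)&(h[...,2]>110)).astype(np.uint8)
    k=max(cv2.findContours(m,cv2.RETR_EXTERNAL,cv2.CHAIN_APPROX_NONE)[0],key=cv2.contourArea);o=np.zeros_like(m);cv2.drawContours(o,[k],-1,1,-1);return o
def mom(m):
    M=cv2.moments(m,True);A=M["m00"];return A,np.array([M["mu20"]/A,M["mu11"]/A,M["mu02"]/A])
def pm(q):
    M=cv2.moments(np.float32(q).reshape(-1,1,2));A=M["m00"];return A,np.array([M["mu20"]/A,M["mu11"]/A,M["mu02"]/A])
for tag,c in(("0",(.635,-.1515,.026)),("end",(.5233,.2265,.038))):
    o={n:mom(mask(cv2.imread(f"pics/{n}0.png" if tag=="0" else f"pics/end_{n}.png"))) for n in C}
    def res(v,joint=True):
        rs={"scene":v[0],"top":v[1]};out=[]
        for n in C:
            A,s=pm(ell(n,*c,rs[n],v[2],v[3]));out+=list((s-o[n][1])/o[n][1][0]*50)+[(A-o[n][0])/o[n][0]*50]
        return out
    from scipy.optimize import least_squares
    L=least_squares(res,[.034,.034,0,0]);print(tag,"r scene/top",L.x[:2].round(5),"slope x,y",L.x[2:].round(4),"cost",round(L.cost,2))
    for n in C:
        A,s=pm(ell(n,*c,.034,0,0));k=.034*(o[n][0]/A)**.5;A,s=pm(ell(n,*c,k,0,0));print("  ",n,"level-model r",round(k,5),"moments model",s.round(1),"seen",o[n][1].round(1))
E
```

```text
0 r scene/top [0.03306 0.03267] slope x,y [-0.004   0.0014] cost 0.2
   scene level-model r 0.0331 moments model [90.3 -4.8 60.6] seen [90.1 -4.9 60.8]
   top level-model r 0.03266 moments model [57.2  0.9 55.3] seen [56.8  1.2 55.7]
end r scene/top [0.03412 0.03266] slope x,y [ 0.0027 -0.0005] cost 5.7
   scene level-model r 0.03451 moments model [73.3  8.9 33.6] seen [68.8  7.1 35.3]
   top level-model r 0.03265 moments model [61.1 -2.6 60.9] seen [61.3 -3.2 60.7]
```

```bash
python3 - <<'E'
from h import *
from scipy.optimize import least_squares
th=np.linspace(0,2*np.pi,90,endpoint=False)
def cont(n,f,sub,v0=110):
    im=cv2.imread(f);h=cv2.cvtColor(im,cv2.COLOR_BGR2HSV).astype(int)
    m=((h[...,0]>sub)&(h[...,0]<36)&(h[...,1]>75)&(h[...,2]>v0)).astype(np.uint8)
    k=max(cv2.findContours(m,cv2.RETR_EXTERNAL,cv2.CHAIN_APPROX_NONE)[0],key=cv2.contourArea);o=np.zeros_like(m);cv2.drawContours(o,[k],-1,1,-1);M=cv2.moments(o,True);A=M["m00"]
    return A,np.array([M["mu20"],M["mu11"],M["mu02"]])/A
def pm(n,c,r,a,b):
    q=proj(n,np.c_[c[0]+r*np.cos(th),c[1]+r*np.sin(th),c[2]+r*(a*np.cos(th)+b*np.sin(th))]);M=cv2.moments(np.float32(q).reshape(-1,1,2));A=M["m00"];return A,np.array([M["mu20"],M["mu11"],M["mu02"]])/A
c0=(.635,-.1515,.026);c1=(.5233,.2265,.038)
for sub in(12,18,22,25):
    A0,s0=cont("scene","pics/scene0.png",sub);r=least_squares(lambda v:(pm("scene",c0,v[0],0,0)[1]-s0),[.033]).x[0]
    A1,s1=cont("scene","pics/end_scene.png",sub);L=least_squares(lambda v:pm("scene",c1,r,*v)[1]-s1,[0,0])
    print("hue>",sub,"r",round(r,5),"slopes dz/dx,dz/dy",L.x.round(3),"resid",L.fun.round(2),"A",A1)
for f,n,(x0,y0,x1,y1) in(("pics/end_scene.png","scene",(410,160,500,225)),):
    im=cv2.imread(f);h=cv2.cvtColor(im,cv2.COLOR_BGR2HSV);u,v=proj(n,[c1])[0];u=int(round(u));v=int(round(v));print("centre",u,v)
    for y in range(v-20,v+22,1): print(y-v,h[y,u].tolist(),end=" ")
    print();print([h[v,u+d].tolist() for d in range(-26,27)])
E
```

```text
hue> 12 r 0.0365 slopes dz/dx,dz/dy [0. 0.] resid [-23.4    8.84 -32.5 ] A 1079.0
hue> 18 r 0.0344 slopes dz/dx,dz/dy [0. 0.] resid [-0.97  1.12 -5.55] A 666.0
hue> 22 r 0.03308 slopes dz/dx,dz/dy [-0.007  0.001] resid [-1.55  1.18 -4.04] A 613.0
hue> 25 r 0.0325 slopes dz/dx,dz/dy [-0.07   0.006] resid [-2.14  1.25  1.08] A 583.0
centre 442 197
-20 [15, 65, 86] -19 [12, 80, 92] -18 [10, 153, 117] -17 [11, 197, 132] -16 [11, 198, 138] -15 [10, 133, 173] -14 [15, 102, 236] -13 [23, 182, 251] -12 [29, 255, 254] -11 [30, 255, 255] -10 [30, 255, 255] -9 [30, 169, 254] -8 [29, 39, 253] -7 [27, 9, 254] -6 [26, 57, 251] -5 [29, 183, 253] -4 [30, 255, 255] -3 [30, 255, 255] -2 [30, 255, 255] -1 [30, 255, 255] 0 [30, 255, 255] 1 [30, 255, 255] 2 [30, 255, 255] 3 [30, 255, 255] 4 [30, 255, 255] 5 [30, 255, 255] 6 [30, 255, 255] 7 [30, 255, 255] 8 [30, 255, 255] 9 [30, 255, 254] 10 [27, 248, 250] 11 [19, 181, 246] 12 [15, 98, 239] 13 [10, 16, 240] 14 [9, 23, 190] 15 [14, 27, 162] 16 [10, 24, 160] 17 [11, 23, 155] 18 [8, 28, 165] 19 [8, 45, 152] 20 [9, 157, 117] 21 [9, 190, 133] 
[[10, 197, 137], [10, 204, 136], [10, 190, 138], [10, 199, 131], [10, 186, 111], [11, 97, 113], [10, 31, 171], [12, 18, 235], [18, 48, 245], [17, 134, 247], [21, 195, 249], [28, 253, 254], [30, 255, 254], [30, 255, 255], [30, 255, 255], [30, 255, 255], [30, 255, 255], [30, 255, 255], [30, 255, 255], [29, 153, 254], [30, 18, 254], [30, 2, 254], [30, 3, 254], [28, 54, 253], [29, 187, 254], [30, 255, 255], [30, 255, 255], [30, 255, 255], [30, 255, 255], [30, 255, 255], [30, 216, 254], [28, 58, 253], [30, 6, 254], [30, 1, 254], [30, 4, 254], [29, 67, 253], [29, 205, 254], [30, 255, 255], [30, 255, 255], [30, 255, 255], [30, 255, 255], [30, 255, 255], [28, 234, 254], [22, 188, 250], [18, 108, 246], [16, 35, 242], [10, 70, 192], [10, 162, 143], [11, 199, 136], [11, 206, 136], [11, 200, 138], [10, 193, 139], [10, 198, 135]]
```

```bash
python3 - <<'E'
from h import *
cam=np.array([1.0914,-.2099]);
for B in((.5233,.2265),(.5212,.2283)):
    B=np.array(B);d=(cam-B)/np.linalg.norm(cam-B)
    for h in(0,.0025,.006):
        P=[[*(B-d*.04),.036+h],[*(B-d*.033),.038+h],[*B,.038+h],[*(B+d*.033),.038+h],[*(B+d*.04),.036+h],[*(B+d*.04),.024],[*(B+d*.043),.024],[*(B+d*.04),.0215]]
        print(B,h,(proj("scene",P)-[442,197]).round(1).tolist())
im=cv2.imread("pics/end_scene.png");g=im[...,1].astype(int)
for u in(434,438,442,446,450): print(u,[g[v,u] for v in range(178,222)])
E
```

```text
[0.5233 0.2265] 0 [[2.8, -11.4], [2.4, -10.0], [-0.4, 0.1], [-3.4, 10.7], [-4.3, 13.8], [-5.5, 18.0], [-5.7, 19.0], [-5.7, 18.9]]
[0.5233 0.2265] 0.0025 [[3.1, -12.3], [2.7, -10.9], [-0.2, -0.8], [-3.2, 9.8], [-4.0, 12.9], [-5.5, 18.0], [-5.7, 19.0], [-5.7, 18.9]]
[0.5233 0.2265] 0.006 [[3.4, -13.5], [3.1, -12.2], [0.2, -2.0], [-2.8, 8.6], [-3.7, 11.6], [-5.5, 18.0], [-5.7, 19.0], [-5.7, 18.9]]
[0.5212 0.2283] 0 [[3.1, -12.2], [2.8, -10.8], [-0.1, -0.7], [-3.1, 9.8], [-3.9, 12.9], [-5.1, 17.1], [-5.4, 18.1], [-5.4, 18.0]]
[0.5212 0.2283] 0.0025 [[3.4, -13.1], [3.0, -11.7], [0.2, -1.6], [-2.8, 9.0], [-3.7, 12.0], [-5.1, 17.1], [-5.4, 18.1], [-5.4, 18.0]]
[0.5212 0.2283] 0.006 [[3.7, -14.3], [3.4, -13.0], [0.5, -2.9], [-2.5, 7.7], [-3.3, 10.7], [-5.1, 17.1], [-5.4, 18.1], [-5.4, 18.0]]
434 [np.int64(75), np.int64(75), np.int64(76), np.int64(72), np.int64(94), np.int64(164), np.int64(208), np.int64(224), np.int64(250), np.int64(252), np.int64(252), np.int64(252), np.int64(252), np.int64(252), np.int64(252), np.int64(252), np.int64(252), np.int64(252), np.int64(252), np.int64(251), np.in
[... 2266 characters left out ...]
(39), np.int64(39), np.int64(53), np.int64(60)]
450 [np.int64(66), np.int64(67), np.int64(67), np.int64(64), np.int64(66), np.int64(76), np.int64(125), np.int64(203), np.int64(202), np.int64(233), np.int64(251), np.int64(252), np.int64(252), np.int64(252), np.int64(252), np.int64(252), np.int64(252), np.int64(252), np.int64(254), np.int64(254), np.int64(251), np.int64(243), np.int64(252), np.int64(252), np.int64(252), np.int64(252), np.int64(252), np.int64(251), np.int64(247), np.int64(188), np.int64(168), np.int64(186), np.int64(214), np.int64(152), np.int64(135), np.int64(136), np.int64(131), np.int64(121), np.int64(63), np.int64(45), np.int64(38), np.int64(49), np.int64(66), np.int64(68)]
```

```bash
cat > tilt.py <<'E'
from h import *
th=np.linspace(0,2*np.pi,90,endpoint=False)
def cont(f,sub):
    im=cv2.imread(f);S=4;im=cv2.resize(im,None,fx=S,fy=S,interpolation=cv2.INTER_LINEAR).astype(float)
    # yellowness: blue low vs green high; crust has lower green
    b,g,r=im[...,0],im[...,1],im[...,2];m=((g-b>60)&(g>sub)).astype(np.uint8)
    k=max(cv2.findContours(m,cv2.RETR_EXTERNAL,cv2.CHAIN_APPROX_NONE)[0],key=cv2.contourArea);k=cv2.convexHull(k);M=cv2.moments(k);A=M["m00"]
    return A/S**2,np.array([M["mu20"],M["mu11"],M["mu02"]])/A/S**2,np.array([(M["m10"]/A+.5)/S-.5,(M["m01"]/A+.5)/S-.5])
def pm(n,c,r,a,b,bl):
    q=proj(n,np.c_[c[0]+r*np.cos(th),c[1]+r*np.sin(th),c[2]+r*(a*np.cos(th)+b*np.sin(th))]);q0=q.mean(0);d=q-q0;q=q0+d*(1+bl/np.linalg.norm(d,axis=1,keepdims=True));M=cv2.moments(np.float32(q-q0).reshape(-1,1,2));A=M["m00"];return np.array([M["mu20"],M["mu11"],M["mu02"]])/A
c0=(.635,-.1515,.026);c1=(.5233,.2265,.038)
if __name__=="__main__":
  for sub in(190,205,220,235):
    for bl in(0,.5):
      out=[]
      for n in("scene","top"):
        s0=cont(f"pics/{n}0.png",sub)[1];s1=cont(f"pics/end_{n}.png",sub)[1]
        r=minimize(lambda v:((pm(n,c0,v[0],0,0,bl)-s0)**2).sum(),[.033],method="Nelder-Mead",options=dict(xatol=1e-6)).x[0]
        e0=pm(n,c0,r,0,0,bl)-s0
        L=minimize(lambda v:((pm(n,c1,r,v[0],v[1],bl)-s1)**2).sum(),[0,0],method="Nelder-Mead",options=dict(initial_simplex=[[0,0],[.05,0],[0,.05]]))
        out.append((n,r.round(5),"e0",e0.round(1).tolist(),"slope",L.x.round(3).tolist(),round(L.fun,2),"seen",s1.round(1).tolist(),"level",pm(n,c1,r,0,0,bl).round(1).tolist()))
      print(sub,bl,*out,sep="\n  ")
E
python3 tilt.py
```

```text
190
  0
  ('scene', np.float64(0.0349), 'e0', [-1.5, 1.3, 2.3], 'slope', [-0.032, 0.041], np.float64(1.07), 'seen', [76.5, 8.0, 37.6], 'level', [74.9, 9.1, 34.3])
  ('top', np.float64(0.03341), 'e0', [0.2, -0.1, -0.2], 'slope', [-0.048, -0.016], np.float64(1.31), 'seen', [63.4, -3.0, 62.4], 'level', [64.0, -2.7, 63.8])
190
  0.5
  ('scene', np.float64(0.03398), 'e0', [-1.8, 1.4, 2.8], 'slope', [-0.021, 0.033], np.float64(0.71), 'seen', [76.5, 8.0, 37.6], 'level', [75.1, 8.9, 35.3])
  ('top', np.float64(0.03232), 'e0', [0.2, -0.1, -0.2], 'slope', [-0.051, -0.012], np.float64(0.89), 'seen', [63.4, -3.0, 62.4], 'level', [63.8, -2.6, 63.7])
205
  0
  ('scene', np.float64(0.03296), 'e0', [0.8, -1.1, -1.2], 'slope', [-0.072, 0.062], np.float64(3.18), 'seen', [69.0, 7.0, 36.7], 'level', [66.8, 8.1, 30.6])
  ('top', np.float64(0.0325), 'e0', [0.2, -0.2, -0.2], 'slope', [-0.045, -0.002], np.float64(0.11), 'seen', [60.5, -3.1, 59.7], 'level', [60.5, -2.6, 60.4])
205
  0.5
  ('scene', np.float64(0.03204), 'e0', [0.4, -1.0, -0.7], 'slope', [-0.061, 0.054], np.float64(2.48), 'seen', [69.0, 7.0, 3
[... 772 characters left out ...]
), 'seen', [58.1, -3.0, 56.9], 'level', [57.5, -2.4, 57.4])
235
  0
  ('scene', np.float64(0.03146), 'e0', [-0.1, 0.2, 0.1], 'slope', [-0.043, 0.03], np.float64(0.22), 'seen', [61.5, 6.9, 31.0], 'level', [60.9, 7.4, 27.9])
  ('top', np.float64(0.0307), 'e0', [-0.1, -0.2, 0.1], 'slope', [-0.055, 0.018], np.float64(0.03), 'seen', [54.5, -2.9, 53.3], 'level', [54.0, -2.3, 53.9])
235
  0.5
  ('scene', np.float64(0.03054), 'e0', [-0.4, 0.3, 0.6], 'slope', [-0.031, 0.021], np.float64(0.09), 'seen', [61.5, 6.9, 31.0], 'level', [61.1, 7.2, 28.8])
  ('top', np.float64(0.02962), 'e0', [-0.1, -0.2, 0.1], 'slope', [-0.058, 0.024], np.float64(0.0), 'seen', [54.5, -2.9, 53.3], 'level', [53.9, -2.2, 53.7])
```

move_arm --increments '[[[-0.6, 0, 0, -0.02, 0.004], [-0.6, 0, 0.005, -0.035, 0], [-0.6, 0, 0.015, -0.035, 0], [-0.6, 0, 0.025, -0.02, 0], [-0.6, 0, 0.03, -0.007, 0], [-0.6, 0, 0.03, 0, 0], [-0.6, 0, 0.025, 0, 0], [-0.6, 0, 0.015, 0, 0], [-0.6, 0, 0.008, 0, 0], [-0.6, 0, 0.004, 0, 0], [-0.6, 0, 0, 0, 0], [-0.6, 0, 0, 0, 0]]]'

```text
clock: 42.6
eef_pos: [0.4601, -0.3859, 0.0226]
tcp_rot: [[0.155, 0.001, -0.988], [0.988, -0.001, 0.155], [-0.001, -1.0, -0.001]]
contact_force: [0.2, -0.4, 0.2]
width: 0.0681
```

```bash
python3 go.py 0.459 -0.3855 0.0227 -0.157
```

```text
t 42.6 p [ 0.4601 -0.3859  0.0226] kyaw -0.1555 tilt [-0.0007 -0.0009] F [ 0.2  -0.43  0.22] T [-0.002 -0.05   0.016] w 0.0681 q6 -0.682
turn 0.0015 delta in present tool axes [ 0.0002 -0.0001  0.0012]
after turn: x 0.0002 y -0.0001 z 0.0012
```

move_arm --increments '[[[0.3, 0, 0, 0, 0], [0.6, 0, 0, 0, 0], [1, 0, 0, 0, 0], [1, 0, 0, 0, 0], [1, 0, 0, 0, 0], [1, 0, 0, 0, 0], [1, 0, -0.004, 0, 0], [1, 0, -0.015, 0, 0], [1, 0, -0.025, 0, 0], [1, 0, -0.03, 0, 0], [1, 0, -0.03, 0, 0], [1, 0, -0.02, 0.015, 0], [1, 0, -0.006, 0.02, 0]]]'

```text
clock: 43.68
eef_pos: [0.4263, -0.381, 0.1551]
tcp_rot: [[0.154, 0.003, -0.988], [0.988, -0.004, 0.154], [-0.003, -1.0, -0.004]]
contact_force: [-0.8, -0.4, -1.2]
width: 0.0193
```

```bash
python3 go.py 0.3269 0.2034 0.15 0.118
```

```text
t 43.68 p [ 0.4263 -0.381   0.1551] kyaw -0.1545 tilt [-0.0031 -0.0038] F [-0.84 -0.4  -1.22] T [ 0.007  0.033 -0.001] w 0.0193 q6 -0.722
turn -0.2725 delta in present tool axes [0.5621 0.0027 0.1881]
after turn: x 0.592 y 0.0051 z 0.0299
```

move_arm --increments '[[[1, 0.012, 0, 0.006, 0], [1, 0.025, 0, 0.01, 0], [1, 0.033, 0, 0.011, 0], [1, 0.036, 0, 0.011, 0], [1, 0.036, 0, 0.011, 0], [1, 0.036, 0, 0.011, 0], [1, 0.036, 0, 0.011, 0], [1, 0.036, 0, 0.011, 0], [1, 0.036, 0, 0.011, 0], [1, 0.036, 0, 0.011, 0], [1, 0.036, 0, 0.011, 0], [1, 0.036, 0, 0.011, 0], [1, 0.036, 0, 0.011, 0], [1, 0.036, 0, 0.011, 0], [1, 0.036, 0, 0.011, 0], [1, 0.033, 0, 0.01, 0], [1, 0.025, 0, 0.009, 0], [1, 0.002, 0, 0, -0.09], [1, 0, 0, 0, -0.09], [1, 0, 0, 0, -0.09]]]'

```text
clock: 45.35
eef_pos: [0.3357, 0.2034, 0.1518]
tcp_rot: [[-0.121, -0.0, -0.993], [0.993, -0.0, -0.121], [-0.0, -1.0, 0.001]]
contact_force: [0.2, -0.3, -1.2]
width: 0.0189
```

move_arm --increments '[[[1, 0, 0, 0, 0], [1, 0, 0, 0, 0]]]'

```text
clock: 45.52
eef_pos: [0.3361, 0.2028, 0.1518]
tcp_rot: [[-0.111, -0.0, -0.994], [0.994, -0.0, -0.111], [-0.0, -1.0, 0.0]]
contact_force: [-1.1, -1.3, -1.7]
width: 0.0193
```

```bash
python3 go.py 0.3269 0.2034 0.042 0.118
```

```text
t 45.52 p [0.3361 0.2028 0.1518] kyaw 0.1117 tilt [-0.      0.0002] F [-1.09 -1.32 -1.67] T [ 0.022 -0.038 -0.065] w 0.0193 q6 0.217
turn -0.0063 delta in present tool axes [0.0017 0.1098 0.009 ]
after turn: x 0.0017 y 0.1098 z 0.009
```

move_arm --increments '[[[1, 0.0015, 0.005, 0.006, -0.006], [1, 0, 0.02, 0.004, 0], [1, 0, 0.028, 0, 0], [1, 0, 0.025, 0, 0], [1, 0, 0.018, 0, 0], [1, 0, 0.01, 0, 0], [1, 0, 0.005, 0, 0], [1, 0, 0, 0, 0], [1, 0, 0, 0, 0]]]'

```text
clock: 46.27
eef_pos: [0.3262, 0.2031, 0.041]
tcp_rot: [[-0.119, -0.0, -0.993], [0.993, 0.0, -0.119], [0.0, -1.0, 0.0]]
contact_force: [0.1, -0.5, -1.5]
width: 0.0191
```

```bash
python3 go.py 0.3269 0.2034 0.039 0.118; python3 al.py|head -1; python3 - <<'E'
from h import *
s=arm.sense();p=s["eef_pos"];R=s["tcp_rot"];f=-R[:,2];l=R[:,0]
im=cv2.imread("pics/a_top.png");g=im.astype(int).mean(2)
# profile along the blade axis in top view, at height of tip
P=np.array([p+f*x-[0,0,.0073] for x in np.arange(.125,.165,.002)]);q=proj("top",P)
print([(round(x*1000),int(g[int(round(v)),int(round(u))])) for x,(u,v) in zip(np.arange(.125,.165,.002),q)])
E
```

```text
t 46.27 p [0.3262 0.2031 0.041 ] kyaw 0.1192 tilt [0.0001 0.    ] F [ 0.1  -0.51 -1.48] T [-0.003  0.011 -0.029] w 0.0191 q6 0.218
turn 0.0012 delta in present tool axes [ 0.0003  0.002  -0.0008]
after turn: x 0.0003 y 0.002 z -0.0008
tri [0.5233 0.2262 0.042 ] [0.35 0.28] 613.0 766.0
[(125, 223), (127, 226), (129, 223), (131, 224), (133, 223), (135, 224), (137, 225), (139, 224), (141, 220), (143, 181), (145, 107), (147, 69), (149, 71), (151, 72), (153, 72), (155, 85), (157, 85), (159, 146), (161, 202), (163, 188), (165, 165)]
```

move_arm --increments '[[[1, 0, 0.001, -0.002, 0], [1, 0, 0.001, -0.003, 0], [1, 0, 0, -0.003, 0], [1, 0, 0, -0.002, 0], [1, 0, 0, -0.001, 0], [1, 0, 0, -0.0005, 0], [1, 0, 0, -0.0005, 0], [1, 0, 0, -0.0005, 0], [1, 0, 0, 0, 0]]]'

```text
clock: 47.12
eef_pos: [0.3386, 0.2046, 0.0387]
tcp_rot: [[-0.12, -0.0, -0.993], [0.993, -0.0, -0.12], [0.0, -1.0, 0.0]]
contact_force: [-0.8, 1.0, -0.8]
width: 0.0195
```

```bash
python3 go.py; python3 al.py|head -1
```

```text
t 47.12 p [0.3386 0.2046 0.0387] kyaw 0.1204 tilt [0. 0.] F [-0.81  1.   -0.77] T [ 0.028  0.028 -0.001] w 0.0195 q6 0.21
tri [0.5232 0.2262 0.042 ] [0.36 0.29] 614.0 766.0
```

move_arm --increments '[[[1, 0, 0, -0.0005, 0], [1, 0, 0, -0.0005, 0], [1, 0, 0, -0.0005, 0], [1, 0, 0, 0, 0]]]'

```text
clock: 47.55
eef_pos: [0.3402, 0.2048, 0.0388]
tcp_rot: [[-0.12, 0.0, -0.993], [0.993, 0.0, -0.12], [0.0, -1.0, -0.0]]
contact_force: [0.3, 0.1, -1.5]
width: 0.0189
```

```bash
python3 go.py; python3 al.py|head -1
```

```text
t 47.55 p [0.3402 0.2048 0.0388] kyaw 0.1203 tilt [ 0.     -0.0001] F [ 0.29  0.09 -1.49] T [-0.01  -0.003 -0.004] w 0.0189 q6 0.209
tri [0.5232 0.2263 0.0419] [0.34 0.28] 613.0 766.0
```

move_arm --increments '[[[1, 0, 0, -0.0005, 0], [1, 0, 0, -0.0005, 0], [1, 0, 0, 0, 0]]]'

```text
clock: 47.9
eef_pos: [0.3411, 0.2049, 0.0388]
tcp_rot: [[-0.12, -0.0, -0.993], [0.993, -0.0, -0.12], [0.0, -1.0, 0.0]]
contact_force: [0.4, -1.0, -1.0]
width: 0.0194
```

```bash
python3 go.py; python3 al.py|head -1
```

```text
t 47.9 p [0.3411 0.2049 0.0388] kyaw 0.1203 tilt [0.     0.0001] F [ 0.39 -1.04 -1.02] T [ 0.01   0.056 -0.04 ] w 0.0194 q6 0.209
tri [0.5233 0.2267 0.04  ] [0.37 0.3 ] 570.0 762.0
```

move_arm --increments '[[[1, 0, 0, -0.0005, 0], [1, 0, 0, -0.0005, 0], [1, 0, 0, 0, 0]]]'

```text
clock: 48.25
eef_pos: [0.3421, 0.205, 0.0388]
tcp_rot: [[-0.12, -0.0, -0.993], [0.993, -0.0, -0.12], [-0.0, -1.0, 0.0]]
contact_force: [-0.9, -0.4, -1.5]
width: 0.0188
```

```bash
python3 go.py; python3 al.py|head -1
```

```text
t 48.25 p [0.3421 0.205  0.0388] kyaw 0.1203 tilt [-0.  0.] F [-0.87 -0.36 -1.45] T [-0.053  0.11   0.018] w 0.0188 q6 0.208
tri [0.5244 0.2268 0.0403] [0.34 0.27] 573.0 760.0
```

move_arm --increments '[[[1, 0, 0, 0.002, 0], [1, 0, 0, 0.006, 0], [1, 0, 0, 0.01, 0], [1, 0, -0.01, 0.005, 0], [1, 0, -0.025, 0, 0], [1, 0, -0.03, 0, 0.04], [1, 0, -0.03, 0, 0.08], [1, 0, -0.02, 0, 0.08], [1, 0, -0.005, 0, 0.075], [1, 0, 0, 0, 0], [1, 0, 0, 0, 0]]]'

```text
clock: 49.27
eef_pos: [0.3184, 0.2021, 0.1586]
tcp_rot: [[0.152, 0.0, -0.988], [0.988, 0.0, 0.152], [0.0, -1.0, -0.0]]
contact_force: [0.2, -0.4, -1.9]
width: 0.0191
```

```bash
python3 go.py 0.461 -0.3855 0.155 -0.1545; python3 al.py; cp pics/a_top.png pics/end_top.png; cp pics/a_scene.png pics/end_scene.png; python3 tilt.py | grep -A2 -E "^(220|235)"
```

```text
t 49.27 p [0.3184 0.2021 0.1586] kyaw -0.1522 tilt [ 0.0001 -0.0002] F [ 0.22 -0.43 -1.93] T [ 0.007 -0.007 -0.004] w 0.0191 q6 0.494
turn 0.0023 delta in present tool axes [-0.5592  0.0036 -0.23  ]
after turn: x -0.5587 y 0.0036 z -0.2313
tri [0.5245 0.2267 0.0404] [0.35 0.29] 573.0 759.0
scene z 0.1561 tart-recess fwd 0.1192 left -0.0643
top z 0.1561 tart-recess fwd -0.0045 left -0.0314
scene z 0.1581 tart-recess fwd 0.1212 left -0.0654
top z 0.1581 tart-recess fwd -0.0046 left -0.032
scene z 0.1601 tart-recess fwd 0.1232 left -0.0665
top z 0.1601 tart-recess fwd -0.0047 left -0.0325
220
  0
  ('scene', np.float64(0.03223), 'e0', [0.1, -0.0, -0.2], 'slope', [-0.01, 0.005], np.float64(0.33), 'seen', [63.4, 7.4, 29.9], 'level', [63.9, 7.8, 29.3])
--
220
  0.5
  ('scene', np.float64(0.03131), 'e0', [-0.2, 0.1, 0.3], 'slope', [0.003, -0.004], np.float64(0.52), 'seen', [63.4, 7.4, 29.9], 'level', [64.1, 7.6, 30.2])
--
235
  0
  ('scene', np.float64(0.03146), 'e0', [-0.1, 0.2, 0.1], 'slope', [0.004, -0.003], np.float64(0.25), 'seen', [60.4, 7.2, 27.6], 'level', [60.9, 7.4, 27.9])
--
235
  0.5
  ('scene', np.float64(0.03054), 'e0', [-0.4, 0.3, 0.6], 'slope', [0.017, -0.013], np.float64(0.41), 'seen', [60.4, 7.2, 27.6], 'level', [61.1, 7.2, 28.8])
```

move_arm --increments '[[[1, -0.01, 0, -0.008, 0.002], [1, -0.02, 0, -0.012, 0], [1, -0.03, 0, -0.014, 0], [1, -0.031, 0, -0.014, 0], [1, -0.031, 0, -0.014, 0], [1, -0.031, 0, -0.014, 0], [1, -0.031, 0, -0.014, 0], [1, -0.031, 0, -0.014, 0], [1, -0.031, 0, -0.014, 0], [1, -0.031, 0, -0.014, 0], [1, -0.031, 0, -0.014, 0], [1, -0.031, 0, -0.014, 0], [1, -0.031, 0, -0.014, 0], [1, -0.031, 0, -0.012, 0], [1, -0.031, 0, -0.012, 0], [1, -0.031, 0, -0.01, 0], [1, -0.031, 0, -0.008, 0], [1, -0.03, 0, -0.003, 0], [1, -0.02, 0, 0, 0], [1, -0.0142, 0, 0, 0]]]'

```text
clock: 51.03
eef_pos: [0.4477, -0.385, 0.1569]
tcp_rot: [[0.156, -0.002, -0.988], [0.988, 0.002, 0.156], [0.002, -1.0, 0.002]]
contact_force: [0.3, 0.2, -1.6]
width: 0.0188
```

move_arm --increments '[[[1, 0, 0, 0, 0], [1, 0, 0, 0, 0], [1, 0, 0, 0, 0]]]'

```text
clock: 51.28
eef_pos: [0.4483, -0.3822, 0.1583]
tcp_rot: [[0.155, -0.001, -0.988], [0.988, 0.001, 0.155], [0.001, -1.0, 0.001]]
contact_force: [0.1, 0.2, -2.7]
width: 0.0192
```

```bash
python3 go.py 0.4605 -0.3858 0.027 -0.155
```

```text
t 51.28 p [ 0.4483 -0.3822  0.1583] kyaw -0.1558 tilt [0.0011 0.0008] F [ 0.07  0.16 -2.7 ] T [0.026 0.044 0.031] w 0.0192 q6 -0.693
turn -0.0008 delta in present tool axes [-0.0018  0.1313 -0.0127]
after turn: x -0.0017 y 0.1313 z -0.0126
```

move_arm --increments '[[[1, -0.0015, 0.008, -0.005, 0], [1, 0, 0.02, -0.005, 0], [1, 0, 0.025, -0.0025, 0], [1, 0, 0.025, 0, 0], [1, 0, 0.022, 0, 0], [1, 0, 0.014, 0, 0], [1, 0, 0.009, 0, 0], [1, 0, 0.005, 0, 0], [1, 0, 0.003, 0, 0], [1, 0, 0, 0, 0], [1, 0, 0, 0, 0]]]'

```text
clock: 52.2
eef_pos: [0.461, -0.3869, 0.0286]
tcp_rot: [[0.156, 0.001, -0.988], [0.988, -0.001, 0.156], [-0.001, -1.0, -0.001]]
contact_force: [0.5, -0.7, -1.0]
width: 0.019
```

move_arm --increments '[[[1, 0, 0.001, 0, 0], [1, 0, 0.001, 0, 0], [1, 0, 0.001, 0, 0], [1, 0, 0.0005, 0, 0], [1, 0, 0, 0, 0]]]'

```text
clock: 52.62
eef_pos: [0.4605, -0.3867, 0.0243]
tcp_rot: [[0.156, 0.0, -0.988], [0.988, -0.0, 0.156], [-0.0, -1.0, -0.0]]
contact_force: [-0.3, 0.1, -0.9]
width: 0.0189
```

move_arm --increments '[[[1, 0, 0.0007, 0, 0], [1, 0, 0.0006, 0, 0], [1, 0, 0, 0, 0]]]'

```text
clock: 52.87
eef_pos: [0.4605, -0.3867, 0.0228]
tcp_rot: [[0.156, -0.0, -0.988], [0.988, 0.0, 0.156], [0.0, -1.0, 0.0]]
contact_force: [1.4, 0.2, -1.2]
width: 0.0194
```

move_arm --increments '[[[0.54, 0, 0, 0, 0], [0.48, 0, 0, 0, 0], [0.4, 0, 0, 0, 0], [0.2, 0, 0, 0, 0], [-0.2, 0, 0, 0, 0], [-0.6, 0, 0, 0, 0], [-0.6, 0, 0, 0, 0], [-0.6, 0, -0.005, 0, 0], [-0.6, 0, -0.015, 0, 0], [-0.6, 0, -0.025, 0, 0], [-0.6, 0, -0.03, 0, 0], [-0.6, 0, -0.03, 0, 0], [-0.6, 0, -0.03, 0, 0], [-0.6, 0, -0.01, 0.02, 0], [-0.6, 0, 0, 0.035, 0], [-0.6, 0, 0, 0.035, 0], [-0.6, 0, 0, 0.02, 0], [-0.6, 0, 0, 0.01, 0], [-0.6, 0, 0, 0, 0], [-0.6, 0, 0, 0, 0]]]'

```text
clock: 54.53
eef_pos: [0.3424, -0.3684, 0.1685]
tcp_rot: [[0.157, 0.001, -0.988], [0.988, -0.001, 0.157], [-0.001, -1.0, -0.001]]
contact_force: [0.1, -0.2, 0.3]
width: 0.0684
```

```bash
python3 go.py; python3 chk.py; python3 al.py|head -1
```

```text
t 54.53 p [ 0.3424 -0.3684  0.1685] kyaw -0.1576 tilt [-0.0008 -0.0011] F [ 0.06 -0.2   0.27] T [-0.001  0.012  0.044] w 0.0684 q6 -0.832
old scene handle c [132.6 225.2] 584 front [ 0.4827 -0.3893] rear [ 0.363  -0.3681] yaw -0.175 blade tip [ 0.6006 -0.4253] blade bbox [113 270] [146 315]
old top handle c [483.  312.7] 534 front [ 0.4886 -0.3899] rear [ 0.3792 -0.3704] yaw -0.176 blade tip [ 0.6104 -0.3936] blade bbox [474 230] [494 267]
old handle mid (array([ 0.43265265, -0.3775293 ,  0.04878638]), [np.float64(0.10532600537643347), np.float64(0.08152524456724786)])
now scene handle c [131.2 224.1] 594 front [ 0.4805 -0.3913] rear [ 0.3585 -0.3714] yaw -0.162 blade tip [ 0.599  -0.4236] blade bbox [113 270] [146 314]
now top handle c [484.3 314.9] 551 front [ 0.4858 -0.3912] rear [ 0.3746 -0.3741] yaw -0.152 blade tip [ 0.606  -0.3955] blade bbox [475 232] [494 267]
now handle mid (array([ 0.42821879, -0.3801133 ,  0.048372  ]), [np.float64(0.09995814384883457), np.float64(0.0776707464575365)])
tri [0.5245 0.2267 0.0404] [0.35 0.29] 575.0 762.0
```

```bash
python3 -c "
from rig import arm
print(arm.finish_job())"
```

```text
the job is handed in; nothing more can be done
None
```

The lemon tart is sitting level in the recess and the knife is back on its rest, handed in at about 55 s of the 70 s allowed. No verdict is reported, so that rests on my own last checks.

- **Blade bend:** The tip stood about 7 mm up, too high to get under the tin. I laid the handle across a cheek of the rest and regripped the knife about 0.12 rad nose-down. I then slid the blade under against the wall, carried the tart over and lowered it.
- **Seating:** The first lowering left the tart's rear edge caught, about 0.05 rad of tilt and 2 mm too high. I put the knife back, regripped it level and nudged the tin about 1 mm forward with the blade tip. It dropped in.
- **Last checks, tart:** Tilt is within about 0.02 rad in the scene view, and the tart is about 1 mm from the recess centre. Triangulated height is about 2.4 mm above the ideal. That roughly equals the 2.7 mm camera bias I found at the board, so I take it as fully down.
- **Last checks, knife:** The handle is at its original height, about 5 mm from where I found it, and the fingers are clear of everything.
- **Not checked:** I did not re-measure the chocolate tart, cup, pitcher or tamper at the end. The picture limit also stopped me from viewing the final placing, so those last checks are numeric only.

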